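# Change over the bayonet setting anvils

## Robot

A 7-joint arm with a two-finger parallel gripper is mounted at the origin on the work surface. World frame = base frame: x ahead of the robot, y to its left, z up, the work surface at z = 0. Lengths are in m, angles in rad, forces in N, time in s.
With the tool pointing down it reaches from about 0.4 to 0.85 m from the base axis. Payload 4.5 kg.
Tool frame: the origin (TCP) lies at the very end of the fingers, on their centre line; the grasp point (between the pads) lies 19 mm behind it; z points along the fingers, y is the line along which they close (so a half turn about z gives the same grasp; the last joint's range is limited). The gripper opens to 88 mm and grips with 3 to 60 N. Pads are 18 mm wide; open, the fingers measure 123 mm over their backs; the gripper's body (75 mm by 187 mm) begins 45 mm behind the grasp point.
Start: joints at [1.207, 0.689, -0.195, 1.565, 0.157, 0.902, -0.215], TCP at [0.242, -0.576, 0.207] pointing down, gripper open.
Joint ranges: [-3.01, 3.01], [-0.46, 2.08], [-1.47, 1.51], [0.13, 2.56], [-1, 4.14], [0.04, 2.09], [-2.66, 2.66]. Speed limits (rad/s): [2.57, 2.57, 3.14, 3.14, 3.14, 3.14, 3.14].

## Interface

Orientations are given as a unit quaternion [x, y, z, w].
In Python, from plant import r, eyes, nets gives the robot as it stands.
- The arm moves only by the shell command python3 -m pendant 'ROWS' [FORCE]. ROWS is JSON, a list of rows, each an object of numbers: "claw": the opening, from 0 (shut) to 1 (fully open); "dx", "dy", "dz": the shift along the world's x, y, z in mm; "twist": the turn about the world's z in rad. In form: [{"claw": .., "dx": .., "dy": .., "dz": .., "twist": ..}, ...]. A call has 1 to 8 rows; each row is the pose to reach, as a shift and turn from the pose commanded when the call began; what a row does not reach only later rows make up. A row lasts 1/10 s, in which the tool goes at most 50 mm and 8.59 degrees, less where a joint would pass 70% of its speed; a pose out of reach is approached as far as the arm can. A call with a gripper value outside its range is refused whole. The fingers move at their own pace and stop on an object; FORCE is the grip in N (left out, the last holds). Time passes only in rows, so rows that repeat a pose let the fingers close. It gives the time, the measured TCP pose, the force, the opening and the grip force at its end, in the units of the state.
- r.get_state(): the state, without advancing time (a new reading comes with each control period).
- eyes.snapshot(name): name is "side" or "top"; returns (picture, depth): 384x512x3 uint8, blue, green, red; 384x512 float32, m along the optical axis (not along the pixel's ray), 0 where there is no reading.
- eyes.camera_info(name): a dict with "K" (3x3 intrinsics, pixels), "world_to_cam" (4x4, takes a point from world to camera coordinates). Camera axes: x right, y down, z forward; pixel columns grow to the right and rows downward; lengths in m; the calibration is good to about 2 mm. A picture is of the moment at which its call begins. camera_info takes no time and is no camera call.
- r.finish_job(): hands the job in; it is judged then, once.
Trained networks look in the newest picture that a camera, given by its name, has taken for a name from the list of things; names that differ only in an ending like _2 or _b are one class to them, and where a whole thing is asked for, a point or a joint stands for the part that bears it (a point fixed in the world has none). Each returns a list of dicts, best first, with "confidence" (0 to 1); they miss things now and then, are a little off and sometimes report something else, mostly with a low value. They report only what shows in the picture. A call takes as long as a camera call. They do not tell look-alikes from the thing itself.
- nets.spot_in(camera, query): "box" ([left, top, width, height] as shares, 0 to 1, of the picture: columns of its width, rows of its height, round what is visible of it).
- nets.place_of(camera, query): "position" ([column, row] as shares, 0 to 1, of the picture: columns of its width, rows of its height: a listed point, or the origin of a listed thing).
The state is a dict: "clock": time; "q": joint angles; "qd": joint speeds; "joint_torque": joint torques, N m; "tool_pos": TCP position; "eef_rot": TCP orientation; "contact_force": force on the tool from outside, world axes, zero at the start; "moment": the same for the moment, N m; "opening": opening from 0.0 (shut) to 1.0 (fully open); "finger_force": force on a finger pad.
Only numpy, scipy, OpenCV 4.12 (cv2) and the standard library are available. Lean on these libraries where they do the work, as an engineer would, in place of code of your own. Each camera call takes 0.05 s, during which the arm holds its last target. There are 200 camera calls.

## Task

Set up the bench for the next strap-slot job: one of the anvils is still closed with the black blanking plug, so unlock it (press down, quarter turn anticlockwise), lift it out and leave it standing upright in a compartment of the wooden tray. Seat every setting die that is in the tray in an anvil of its own, any die in any anvil: push it down and turn it a quarter turn clockwise to the stop, so that it is locked when let go. Leave the mallet, the screwdriver and the jar alone.

Things in the scene. Friction and masses are not known exactly. Their poses are not given: they have to be found in the camera images.
- die1: Setting die, 150 g, 50 mm tall, upright in the tray. Origin: centre of underside. Round shank d 30, 15 long, chamfered foot; at its bottom 2 lugs along own +x and -x: 42 over both, 9 wide, 5 high. Flange d 40 from height 15 to 20. On top a metal block to grip: 36 along x (in line with lugs), 14 thick along y, height 20 to 50. 3 or 4 of die1 to die4 are present.
- die2: Setting die identical to die1, same frame; may be absent.
- die3: Setting die identical to die1, same frame; may be absent.
- die4: Setting die identical to die1, same frame; may be absent.
- plug: Black plastic blanking plug, 60 g, 52 mm tall, at the start locked in one anvil. Origin: centre of underside. Shank, lugs (along own x) and flange as on die1. On top a coin-shaped paddle to grip: disc d 36, 10 thick along y, flat faces to +y and -y, centre at height 34, in line with the lugs.
- anvil_a: Steel block fixed to the bench, 70 x 70 x 22 mm high, origin at centre of underside. Bayonet socket: hole d 33 in a lip (top 22, underside 16; 18 over the locking notches at its +y and -y), two lug entry slots 14 wide along its +x and -x, 52 over both; solid floor at height 8. Central brass spring pin d 18 stands at height 20, pushes parts up: 2 N up, 5 N at locked height, 7 N flush with floor.
- anvil_b: Anvil identical to anvil_a. To lock: lugs along anvil x, push down until the part's underside is 8 to 10.5 mm above the anvil's underside, turn 90 deg clockwise seen from above to the stop (lugs along anvil y), let go: the spring lifts the lugs into notches and the part rests locked, underside at 13 mm. Not locked, it is pushed up to 20 mm (11 mm if half turned).
- anvil_c: Anvil identical to anvil_a. To unlock a part: push it down until its underside is 8 to 10.5 mm above the anvil's underside, turn 90 deg anticlockwise seen from above to the stop (lugs along anvil x), lift it straight out. Stops in all anvils prevent turning the wrong way.
- anvil_d: Anvil identical to anvil_a, same frame.
- tray: Wooden sorting tray, fixed, 184 x 184 mm, walls and dividers 16 mm high and 4 mm thick, floor 4 mm thick, origin at the centre of its underside. One divider along x and one along y make four compartments 86 mm square, centred at x = +-45 mm, y = +-45 mm in its frame.
- mallet: Bystander: wooden mallet lying on the bench, head 85 x 56 mm, handle 200 mm along its -x; origin on the bench below the head, 12 mm from its axis towards the handle. Not to be disturbed.
- screwdriver: Bystander: screwdriver 160 mm long lying along its x axis, origin under its middle. Not to be disturbed.
- jar: Bystander: glass jar, 56 mm diameter, 70 mm tall, origin at the centre of its underside. Not to be disturbed.
Things that resemble listed ones, but are neither listed nor needed, are in the scene too. Leave any orange look-alike of the die4 alone. What is shaped like the die1 but orange or pink is not meant.

How it is judged:
At the end, for the whole second after the job is handed in: Each die present is locked in an anvil (4 mm of its axis, underside 11.3-15.5 mm above the anvil's, lugs within 0.21 rad of the anvil's y, tilt under 0.12); the plug stands on the tray floor (within 88 mm of its centre per axis, under 10 mm high, tilt under 0.15); all at rest (((horizontal distance between die1 and anvil_a below 0.004 m and z of die1 in the frame of anvil_a between 0.0113 and 0.0155 m and angle between the x axis of die1 and the y axis of anvil_a, either way round below 0.21 rad and angle between die1's own z axis and vertical below 0.12 rad) or (horizontal distance between die1 and anvil_b below 0.004 m and z of die1 in the frame of anvil_b between 0.0113 and 0.0155 m and angle between the x axis of die1 and the y axis of anvil_b, either way round below 0.21 rad and angle between die1's own z axis and vertical below 0.12 rad) or (horizontal distance between die1 and anvil_c below 0.004 m and z of die1 in the frame of anvil_c between 0.0113 and 0.0155 m and angle between the x axis of die1 and the y axis of anvil_c, either way round below 0.21 rad and angle between die1's own z axis and vertical below 0.12 rad) or (horizontal distance between die1 and anvil_d below 0.004 m and z of die1 in the frame of anvil_d between 0.0113 and 0.0155 m and angle between the x axis of die1 and the y axis of anvil_d, either way round below 0.21 rad and angle between die1's own z axis and vertical below 0.12 rad)) and ((horizontal distance between die2 and anvil_a below 0.004 m and z of die2 in the frame of anvil_a between 0.0113 and 0.0155 m and angle between the x axis of die2 and the y axis of anvil_a, either way round below 0.21 rad and angle between die2's own z axis and vertical below 0.12 rad) or (horizontal distance between die2 and anvil_b below 0.004 m and z of die2 in the frame of anvil_b between 0.0113 and 0.0155 m and angle between the x axis of die2 and the y axis of anvil_b, either way round below 0.21 rad and angle between die2's own z axis and vertical below 0.12 rad) or (horizontal distance between die2 and anvil_c below 0.004 m and z of die2 in the frame of anvil_c between 0.0113 and 0.0155 m and angle between the x axis of die2 and the y axis of anvil_c, either way round below 0.21 rad and angle between die2's own z axis and vertical below 0.12 rad) or (horizontal distance between die2 and anvil_d below 0.004 m and z of die2 in the frame of anvil_d between 0.0113 and 0.0155 m and angle between the x axis of die2 and the y axis of anvil_d, either way round below 0.21 rad and angle between die2's own z axis and vertical below 0.12 rad)) and ((horizontal distance between die3 and anvil_a below 0.004 m and z of die3 in the frame of anvil_a between 0.0113 and 0.0155 m and angle between the x axis of die3 and the y axis of anvil_a, either way round below 0.21 rad and angle between die3's own z axis and vertical below 0.12 rad) or (horizontal distance between die3 and anvil_b below 0.004 m and z of die3 in the frame of anvil_b between 0.0113 and 0.0155 m and angle between the x axis of die3 and the y axis of anvil_b, either way round below 0.21 rad and angle between die3's own z axis and vertical below 0.12 rad) or (horizontal distance between die3 and anvil_c below 0.004 m and z of die3 in the frame of anvil_c between 0.0113 and 0.0155 m and angle between the x axis of die3 and the y axis of anvil_c, either way round below 0.21 rad and angle between die3's own z axis and vertical below 0.12 rad) or (horizontal distance between die3 and anvil_d below 0.004 m and z of die3 in the frame of anvil_d between 0.0113 and 0.0155 m and angle between the x axis of die3 and the y axis of anvil_d, either way round below 0.21 rad and angle between die3's own z axis and vertical below 0.12 rad)) and ((horizontal distance between die4 and anvil_a below 0.004 m and z of die4 in the frame of anvil_a between 0.0113 and 0.0155 m and angle between the x axis of die4 and the y axis of anvil_a, either way round below 0.21 rad and angle between die4's own z axis and vertical below 0.12 rad) or (horizontal distance between die4 and anvil_b below 0.004 m and z of die4 in the frame of anvil_b between 0.0113 and 0.0155 m and angle between the x axis of die4 and the y axis of anvil_b, either way round below 0.21 rad and angle between die4's own z axis and vertical below 0.12 rad) or (horizontal distance between die4 and anvil_c below 0.004 m and z of die4 in the frame of anvil_c between 0.0113 and 0.0155 m and angle between the x axis of die4 and the y axis of anvil_c, either way round below 0.21 rad and angle between die4's own z axis and vertical below 0.12 rad) or (horizontal distance between die4 and anvil_d below 0.004 m and z of die4 in the frame of anvil_d between 0.0113 and 0.0155 m and angle between the x axis of die4 and the y axis of anvil_d, either way round below 0.21 rad and angle between die4's own z axis and vertical below 0.12 rad)) and x of plug in the frame of tray between -0.088 and 0.088 m and y of plug in the frame of tray between -0.088 and 0.088 m and z of plug in the frame of tray below 0.01 m and angle between plug's own z axis and vertical below 0.15 rad and linear speed of each of plug, die1, die2, die3, die4 below 0.02 m/s); the robot touches nothing.
It fails at once if the mallet is moved by more than 25 mm (distance of mallet from where it was at the start of the episode above 0.025 m).
It fails at once if the screwdriver is moved by more than 25 mm (distance of screwdriver from where it was at the start of the episode above 0.025 m).
It fails at once if the jar is moved by more than 25 mm (distance of jar from where it was at the start of the episode above 0.025 m).
Of die1, die2, die3, die4 only 3 to 4 are there at a start; the rules pass over those that are not, and their reading is None.
At some moment in a run one of die1, die2, die3, die4 may be knocked a few centimetres aside while the robot is not near it.
It also fails if it takes over 210 s, if anything falls off the work surface, if the arm or the gripper's body presses on something with over 40 N, if the wrist force passes 120 N, or if a joint passes its speed limit or range.

## Working session

There is one attempt and no reset: what is moved stays moved. The work goes in short steps, Python scripts to look and compute and a shell command to move; the robot and the scene stay as the last step left them, time stands still between calls to the robot, and variables do not carry over. Pictures are saved under pics/ and viewed, at most 14 in all, crops included, and the job is handed in when it is done.

```bash
ls; mkdir -p pics
cat > h.py <<'E'
import numpy as np, cv2
from plant import r, eyes, nets
def cam(n):
    c=eyes.camera_info(n); return np.array(c["K"]),np.array(c["world_to_cam"])
def world(n,u,v,d):
    K,T=cam(n); p=np.linalg.inv(K)@np.array([u,v,1.])*d
    return (np.linalg.inv(T)@np.append(p,1))[:3]
def onplane(n,u,v,z):
    K,T=cam(n); Ti=np.linalg.inv(T); o=Ti[:3,3]; d=Ti[:3,:3]@np.linalg.inv(K)@np.array([u,v,1.])
    return o+d*(z-o[2])/d[2]
def cloud(n,D):
    K,T=cam(n); h,w=D.shape; u,v=np.meshgrid(np.arange(w),np.arange(h))
    p=np.stack([(u-K[0,2])/K[0,0]*D,(v-K[1,2])/K[1,1]*D,D],-1)
    Ti=np.linalg.inv(T); return p@Ti[:3,:3].T+Ti[:3,3]
def proj(n,p):
    K,T=cam(n); q=K@(T@np.append(p,1))[:3]; return q[:2]/q[2]
E
python3 - <<'E'
from h import *
for n in("top","side"):
    im,D=eyes.snapshot(n); cv2.imwrite(f"pics/{n}0.png",cv2.resize(im,(800,600))); np.savez(f"{n}0.npz",im=im,D=D)
    K,T=cam(n); print(n,K[0,0],np.linalg.inv(T)[:3,3].round(3))
    for q in("die1","plug","anvil_a","tray","mallet","screwdriver","jar"):
        for o in nets.place_of(n,q):
            u,v=o["position"][0]*512,o["position"][1]*384
            print(q,round(o["confidence"],2),[round(u),round(v)],onplane(n,u,v,0.0).round(3))
s=r.get_state();print(s["clock"],s["tool_pos"],s["eef_rot"],s["contact_force"])
E
```

```text
pics
top 445.2270755291722 [ 3.290e-01 -1.000e-03  1.173e+00]
die1 0.78 [355, 187] [ 0.569 -0.288  0.   ]
die1 0.68 [403, 231] [ 0.453 -0.413  0.   ]
die1 0.65 [325, 221] [ 0.473 -0.207  0.   ]
die1 0.64 [358, 216] [ 0.488 -0.293  0.   ]
die1 0.61 [319, 190] [ 0.557 -0.191  0.   ]
die1 0.45 [277, 184] [ 0.572 -0.078  0.   ]
die1 0.45 [361, 266] [ 0.359 -0.3    0.   ]
die1 0.2 [247, 217] [ 0.479 -0.     0.   ]
plug 0.69 [249, 219] [ 0.474 -0.005  0.   ]
anvil_a 0.85 [223, 159] [0.637 0.07  0.   ]
anvil_a 0.82 [185, 225] [0.456 0.162 0.   ]
anvil_a 0.64 [248, 219] [ 0.474 -0.002  0.   ]
anvil_a 0.6 [165, 165] [0.615 0.225 0.   ]
tray 0.76 [338, 209] [ 0.508 -0.242  0.   ]
mallet 0.59 [221, 117] [0.757 0.078 0.   ]
mallet 0.44 [118, 175] [0.587 0.35  0.   ]
screwdriver 0.73 [340, 125] [ 0.742 -0.25   0.   ]
jar 0.65 [116, 174] [0.589 0.355 0.   ]
side 469.2034619973664 [ 0.41  -0.849  0.765]
die1 0.94 [223, 276] [ 0.47 -0.19 -0.  ]
die1 0.89 [278, 307] [ 0.566 -0.289  0.   ]
die1 0.83 [262, 232] [ 0.576 -0.073 -0.   ]
die1 0.78 [169, 329] [ 0.351 -0.302  0.   ]
die1 0.76 [225, 373] [ 0.443 -0.411  0.   ]
die1 0.56 [234, 312] [ 0.477 -0.285  0.   ]
die1 0.55 [261, 269] [ 0.552 -0.186  0.   ]
die1 0.55 [319, 250] [ 0.69  -0.156  0.   ]
die1 0.22 [270, 193] [0.625 0.062 0.   ]
plug 0.68 [216, 210] [0.481 0.024 0.   ]
anvil_a 0.97 [254, 160] [0.612 0.217 0.   ]
anvil_a 0.9 [271, 194] [0.627 0.059 0.   ]
anvil_a 0.89 [217, 215] [ 0.48   0.005 -0.   ]
anvil_a 0.65 [195, 177] [0.443 0.164 0.   ]
tray 0.98 [247, 291] [ 0.512 -0.239  0.   ]
mallet 0.7 [321, 188] [0.76  0.059 0.   ]
screwdriver 0.55 [355, 279] [ 0.742 -0.249  0.   ]
jar 0.96 [236, 133] [0.583 0.365 0.   ]
0.8 [ 0.24212528 -0.57621542  0.20737379] [9.80292209e-01 1.97552990e-01 2.24180089e-05 3.82131636e-05] [-0.34567812 -0.19647227 -0.5142511 ]
```

View pics/top0.png

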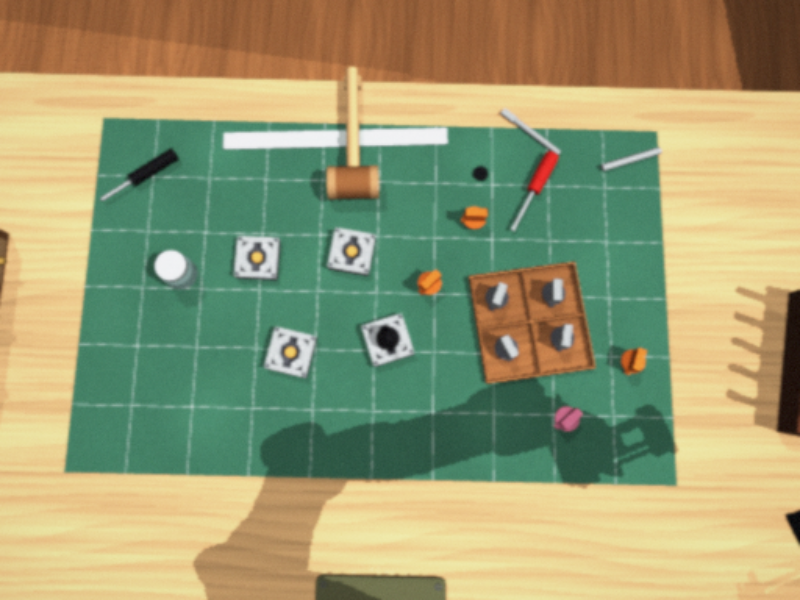

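View pics/side0.png

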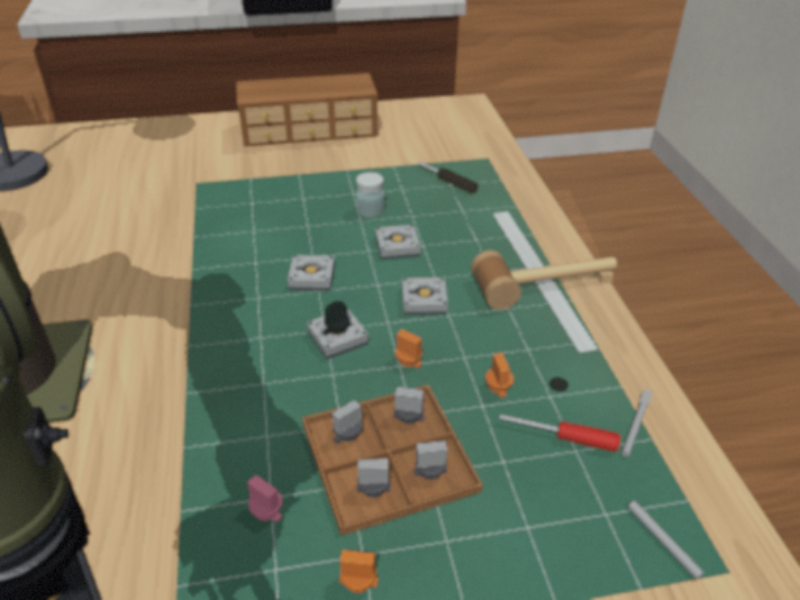

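The tray's four compartments each hold a grey die, at about (499,295), (556,291), (508,347) and (566,336) in the 800x600 top view. Look-alikes are orange at (475,217), (430,282) and (634,360), and pink at (567,419). The plug is black, in the anvil at (388,338). A loose black disc lies at (480,173). The free anvils are at (257,257), (352,251) and (290,352). I choose only the grey ones in the tray. The plug needs a compartment emptied first.

```bash
cat >> h.py <<'E'
def rect(P,m):
    q=P[m][:,:2].astype(np.float32)
    if len(q)<8: return None
    (c,(w,h),a)=cv2.minAreaRect(q*1000)
    if w<h: w,h,a=h,w,a+90
    return np.array(c)/1000,w,h,np.radians((a+90)%180-90),q.mean(0),len(q)
def blobs(n,D,lo,hi,near,rad):
    P=cloud(n,D); m=(D>0)&(P[...,2]>lo)&(P[...,2]<hi)&(np.hypot(P[...,0]-near[0],P[...,1]-near[1])<rad)
    return rect(P,m)
def fmt(b): return None if b is None else f"c {b[0].round(4)} {b[1]:.1f}x{b[2]:.1f} ang {b[3]:.3f} mean {b[4].round(4)} n{b[5]}"
E
python3 - <<'E'
from h import *
dies=[(.54,-.187),(.547,-.28),(.46,-.2),(.477,-.285)]
anv=[(.62,.225),(.63,.07),(.456,.162),(.474,-.002)]
for n in("top","side"):
    D=np.load(f"{n}0.npz")["D"]
    for d in dies: print(n,"die",fmt(blobs(n,D,.042,.062,d,.045)))
    print(n,"plug",fmt(blobs(n,D,.045,.075,(.474,-.002),.03)))
    for d in anv: print(n,"anvil",fmt(blobs(n,D,.016,.028,d,.055)))
    print(n,"tray",fmt(blobs(n,D,.011,.021,(.508,-.24),.14)))
im=np.load("top0.npz")["im"]
for n in ["top"]:
    t=[]
    for a in anv:
        u,v=proj("top",(*a,.022)).astype(int); t.append(cv2.resize(im[v-20:v+20,u-20:u+20],(300,300),interpolation=cv2.INTER_CUBIC))
    cv2.imwrite("pics/anv.png",np.vstack([np.hstack(t[:2]),np.hstack(t[2:])]))
E
```

```text
top die c [ 0.5528 -0.1841] 36.9x13.6 ang -0.380 mean [ 0.5521 -0.1838] n85
top die c [ 0.5424 -0.2802] 76.8x14.7 ang 0.045 mean [ 0.5606 -0.279 ] n88
top die c [ 0.467  -0.1998] 34.7x14.8 ang 0.470 mean [ 0.4667 -0.1989] n90
top die c [ 0.4861 -0.2931] 35.3x14.2 ang -0.143 mean [ 0.486  -0.2925] n93
top plug c [ 0.4768 -0.0024] 34.2x9.6 ang 0.330 mean [ 0.4754 -0.0025] n59
top anvil c [0.6136 0.2234] 71.0x70.6 ang -0.021 mean [0.6131 0.2235] n562
top anvil c [0.6284 0.0627] 71.4x70.3 ang -0.149 mean [0.6277 0.0626] n547
top anvil c [0.4531 0.1586] 70.7x70.2 ang 1.358 mean [0.4529 0.1584] n583
top anvil c [ 0.4772 -0.0027] 70.1x70.1 ang -1.231 mean [ 0.4761 -0.0027] n497
top tray c [ 0.5147 -0.2447] 185.8x184.6 ang -1.412 mean [ 0.5146 -0.246 ] n708
side die c [ 0.5529 -0.1839] 35.6x17.8 ang -0.414 mean [ 0.5521 -0.1868] n152
side die c [ 0.5414 -0.2807] 76.2x16.8 ang 0.016 mean [ 0.5609 -0.2824] n174
side die c [ 0.4663 -0.1999] 36.6x15.2 ang 0.483 mean [ 0.4663 -0.2021] n162
side die c [ 0.4855 -0.2928] 34.5x17.1 ang -0.197 mean [ 0.485  -0.2952] n194
side plug c [ 0.4771 -0.002 ] 36.0x14.7 ang 0.277 mean [ 0.4766 -0.0053] n147
side anvil c [0.6134 0.2252] 80.8x70.7 ang 1.558 mean [0.6128 0.221 ] n378
side anvil c [0.629  0.0618] 74.4x70.1 ang 1.379 mean [0.6272 0.0599] n481
side anvil c [0.452  0.1577] 73.7x71.0 ang 1.356 mean [0.4524 0.1553] n441
side anvil c [ 0.4776 -0.0019] 76.0x73.2 ang -1.260 mean [ 0.4756 -0.0137] n458
side tray c [ 0.5143 -0.2427] 189.9x185.4 ang -1.412 mean [ 0.5137 -0.2581] n1211
```

View pics/anv.png

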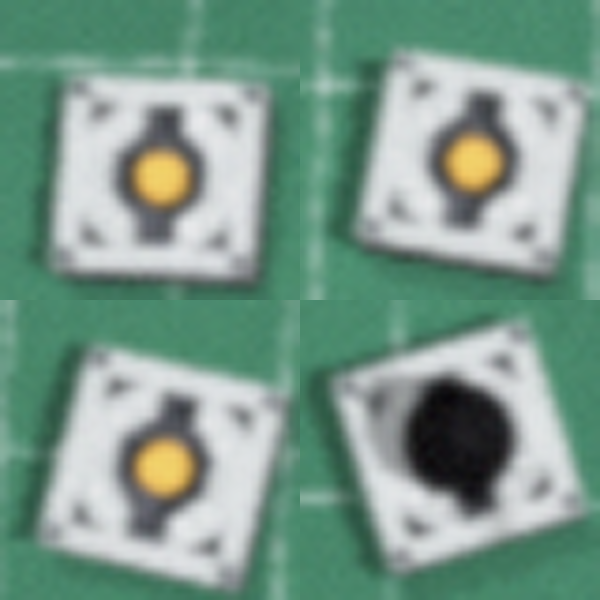

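Slots lie near world x on all free anvils, which agrees with the measured squares. The dies come out at the right size. The plug paddle's measured angle of 0.33 does not fit a locked plug, so I check it in a brightened close crop. I check the die I want at the same time.

Run:
```python
from h import *
t=[]
for n in("top","side"):
    f=np.load(f"{n}0.npz"); im,D=f["im"],f["D"]; P=cloud(n,D)
    m=(D>0)&(np.hypot(P[...,0]-.477,P[...,1]+.0025)<.035)
    z=P[...,2][m]; print(n,np.percentile(z,[50,90,99,100]).round(4))
    for lo,hi in((.026,.04),(.055,.075),(.06,.075)): print(lo,fmt(blobs(n,D,lo,hi,(.477,-.0025),.03)))
    for p in((.477,-.0025,.035),(.565,-.28,.04)):
        u,v=proj(n,p).astype(int); c=im[v-20:v+20,u-20:u+20]
        c=(255*(c/255.)**.45).astype(np.uint8); t.append(cv2.resize(c,(300,300),interpolation=cv2.INTER_CUBIC))
f=np.load("top0.npz");print("die2",fmt(blobs("top",f["D"],.042,.062,(.5655,-.279),.03)))
f=np.load("side0.npz");print("die2",fmt(blobs("side",f["D"],.042,.062,(.5655,-.279),.03)))
cv2.imwrite("pics/plug.png",np.vstack([np.hstack(t[:2]),np.hstack(t[2:])]))
```

```text
top [0.0234 0.0544 0.0722 0.0746]
0.026 c [ 0.4756 -0.0016] 55.7x39.5 ang -1.220 mean [ 0.476  -0.0011] n77
0.055 c [ 0.4768 -0.0024] 34.1x9.6 ang 0.330 mean [ 0.4757 -0.0027] n55
0.06 c [ 0.4768 -0.0024] 34.1x9.6 ang 0.330 mean [ 0.4758 -0.0027] n54
side [0.0245 0.0636 0.0727 0.0737]
0.026 c [ 0.4769 -0.0074] 38.6x26.3 ang -0.013 mean [ 0.4761 -0.0119] n62
0.055 c [ 0.4764 -0.0018] 33.9x15.1 ang 0.387 mean [ 0.476  -0.0051] n105
0.06 c [ 0.4766 -0.0021] 31.3x14.7 ang 0.271 mean [ 0.4759 -0.0046] n76
die2 c [ 0.5623 -0.2792] 36.8x13.6 ang -0.001 mean [ 0.5612 -0.2788] n87
die2 c [ 0.5616 -0.2806] 35.9x15.9 ang -0.081 mean [ 0.5612 -0.2823] n173
```

View pics/plug.png

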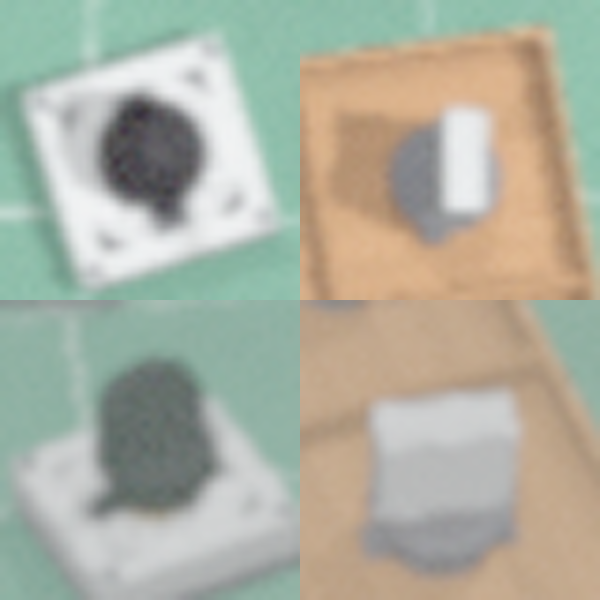

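The plug's top is at 72–74 mm, so its underside is at about 20 mm with the lugs along the entry slots. It looks pushed up and unlocked, and I will test that with a gentle lift. The chosen first die is grey, in the tray, at (.5527,-.184) with its block at -0.39 rad. I start there, to free a compartment.

```bash
python3 -m pendant '[{"claw":0.5,"dx":310.5,"dy":392,"dz":0,"twist":-0.79},{"claw":0.5,"dx":310.5,"dy":392,"dz":0,"twist":-0.79},{"claw":0.5,"dx":310.5,"dy":392,"dz":0,"twist":-0.79},{"claw":0.5,"dx":310.5,"dy":392,"dz":0,"twist":-0.79},{"claw":0.5,"dx":310.5,"dy":392,"dz":0,"twist":-0.79},{"claw":0.5,"dx":310.5,"dy":392,"dz":0,"twist":-0.79},{"claw":0.5,"dx":310.5,"dy":392,"dz":0,"twist":-0.79},{"claw":0.5,"dx":310.5,"dy":392,"dz":0,"twist":-0.79}]' 20
cat > st.py <<'E'
# usage: st.py x y z(mm) yaw -> remaining shift; yaw of tool x (mod pi)
from h import *; import sys
from scipy.spatial.transform import Rotation as R
s=r.get_state(); p=np.array(s["tool_pos"])*1000; X=R.from_quat(s["eef_rot"]).as_matrix(); y=np.arctan2(X[1,0],X[0,0])
print(f't {s["clock"]:.1f} tcp {p.round(1)} yaw {y:.3f} F {np.round(s["contact_force"],1)} open {s["opening"]:.3f} q7 {s["q"][6]:.2f} tilt {np.arccos(-X[2,2]):.3f}')
if len(sys.argv)>1:
    t=np.array(list(map(float,sys.argv[1:]))); w=(t[3]-y+np.pi/2)%np.pi-np.pi/2; print("to go",(t[:3]-p).round(1),"twist",round(w,3))
E
python3 st.py 552.7 -184 27 -0.39
```

```text
clock: 1.6
tool_pos: [0.4918, -0.2608, 0.2076]
eef_rot: [0.981, -0.195, 0.0, 0.0]
contact_force: [0.8, -0.1, 0.6]
opening: 0.497
finger_force: 0.0
t 1.6 tcp [ 491.8 -260.8  207.6] yaw -0.392 F [ 0.8 -0.1  0.6] open 0.497 q7 -1.49 tilt 0.001
to go [  60.9   76.8 -180.6] twist 0.002
```

```bash
R='x'; python3 -m pendant '[{"claw":0.5,"dx":61,"dy":77,"dz":-60,"twist":1.2},{"claw":0.5,"dx":61,"dy":77,"dz":-60,"twist":1.2},{"claw":0.5,"dx":61,"dy":77,"dz":-60,"twist":1.2},{"claw":0.5,"dx":61,"dy":77,"dz":-60,"twist":1.2},{"claw":0.5,"dx":61,"dy":77,"dz":-60,"twist":1.2},{"claw":0.5,"dx":61,"dy":77,"dz":-60,"twist":1.2},{"claw":0.5,"dx":61,"dy":77,"dz":-60,"twist":1.2},{"claw":0.5,"dx":61,"dy":77,"dz":-60,"twist":1.2}]' >/dev/null
python3 -m pendant '[{"claw":0.5,"twist":1.2},{"claw":0.5,"twist":1.2},{"claw":0.5,"twist":1.2},{"claw":0.5,"twist":1.2},{"claw":0.5,"twist":1.2},{"claw":0.5,"twist":1.2},{"claw":0.5,"twist":1.2},{"claw":0.5,"twist":1.2}]' >/dev/null
python3 -m pendant '[{"claw":0.5,"twist":0.742},{"claw":0.5,"twist":0.742},{"claw":0.5,"twist":0.742},{"claw":0.5,"twist":0.742},{"claw":0.5,"twist":0.742},{"claw":0.5,"twist":0.742}]'
python3 st.py 552.7 -184 27 -0.39
```

```text
t 2.4 tcp [ 551.7 -185.7  147.4] yaw 0.814 F [-0.4 -0.1  0.7] open 0.498 q7 -0.76 tilt 0.000
to go [   1.     1.7 -120.4] twist -1.204validation failed for argument at $[0]...
validation failed for argument at $[0]...
```

```bash
python3 -m pendant '[{"claw":0.5,"dx":1,"dy":1.7,"dz":0,"twist":1.2},{"claw":0.5,"dx":1,"dy":1.7,"dz":0,"twist":1.2},{"claw":0.5,"dx":1,"dy":1.7,"dz":0,"twist":1.2},{"claw":0.5,"dx":1,"dy":1.7,"dz":0,"twist":1.2},{"claw":0.5,"dx":1,"dy":1.7,"dz":0,"twist":1.2},{"claw":0.5,"dx":1,"dy":1.7,"dz":0,"twist":1.2},{"claw":0.5,"dx":1,"dy":1.7,"dz":0,"twist":1.2},{"claw":0.5,"dx":1,"dy":1.7,"dz":0,"twist":1.2}]' >/dev/null
python3 -m pendant '[{"claw":0.5,"dx":0,"dy":0,"dz":-60,"twist":0.738},{"claw":0.5,"dx":0,"dy":0,"dz":-60,"twist":0.738},{"claw":0.5,"dx":0,"dy":0,"dz":-60,"twist":0.738},{"claw":0.5,"dx":0,"dy":0,"dz":-60,"twist":0.738},{"claw":0.5,"dx":0,"dy":0,"dz":-60,"twist":0.738},{"claw":0.5,"dx":0,"dy":0,"dz":-60,"twist":0.738}]'
python3 st.py 552.7 -184 27 -0.39
```

```text
clock: 3.8
tool_pos: [0.5525, -0.1843, 0.0871]
eef_rot: [0.197, 0.98, 0.0, -0.0]
contact_force: [1.0, 0.0, 0.4]
opening: 0.5
finger_force: 0.0
t 3.8 tcp [ 552.5 -184.3   87.1] yaw 2.745 F [1.  0.  0.4] open 0.500 q7 0.67 tilt 0.001
to go [  0.2   0.3 -60.1] twist 0.006
```

```bash
python3 -m pendant '[{"claw":0.5,"dx":0,"dy":0,"dz":-40,"twist":0.006},{"claw":0.5,"dx":0,"dy":0,"dz":-60,"twist":0.006},{"claw":0.5,"dx":0,"dy":0,"dz":-60,"twist":0.006},{"claw":0.1,"dx":0,"dy":0,"dz":-60,"twist":0.006},{"claw":0.1,"dx":0,"dy":0,"dz":-60,"twist":0.006},{"claw":0.0,"dx":0,"dy":0,"dz":-60,"twist":0.006},{"claw":0.0,"dx":0,"dy":0,"dz":-60,"twist":0.006},{"claw":0.0,"dx":0,"dy":0,"dz":-60,"twist":0.006}]' 40
python3 st.py
```

```text
clock: 4.6
tool_pos: [0.5528, -0.1841, 0.0279]
eef_rot: [0.194, 0.981, -0.0, 0.0]
contact_force: [-0.5, -0.5, 0.2]
opening: 0.072
finger_force: 0.0
t 4.6 tcp [ 552.8 -184.1   27.9] yaw 2.751 F [-0.5 -0.5  0.2] open 0.072 q7 0.60 tilt 0.001
```

Run:
```python
from h import *
im,D=eyes.snapshot("side"); np.savez("side1.npz",im=im,D=D); s=r.get_state(); print(s["opening"],s["finger_force"])
cv2.imwrite("pics/s1.png",cv2.resize(im[180:384,130:400],(800,600),interpolation=cv2.INTER_CUBIC))
```

```text
0.025992677320899715 0.0
```

View pics/s1.png

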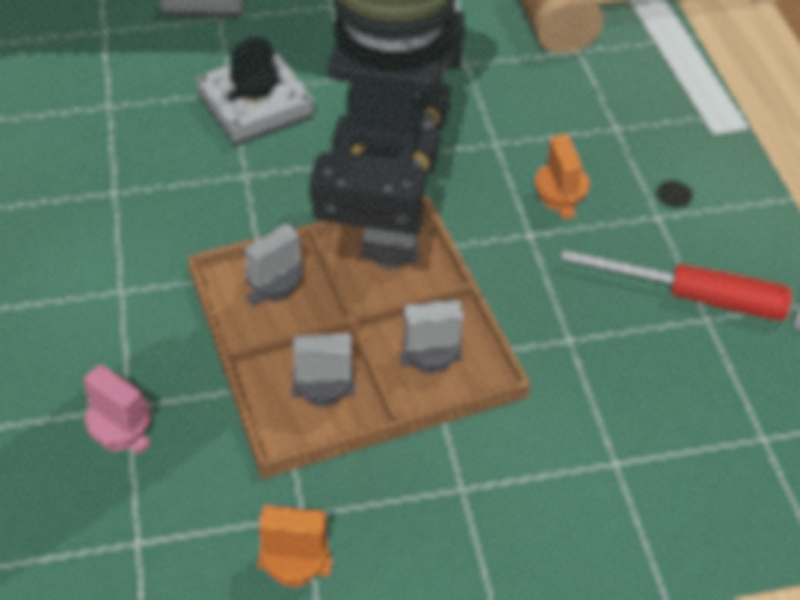

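The gripper closed on nothing. The die stands in front of it, towards the camera. I open, rise and measure again.

```bash
python3 -m pendant '[{"claw":0.5,"dx":0,"dy":0,"dz":0,"twist":0},{"claw":0.5,"dx":0,"dy":0,"dz":0,"twist":0},{"claw":0.5,"dx":0,"dy":0,"dz":0,"twist":0},{"claw":0.5,"dx":0,"dy":0,"dz":50,"twist":0},{"claw":0.5,"dx":0,"dy":0,"dz":100,"twist":0},{"claw":0.5,"dx":0,"dy":50,"dz":150,"twist":0},{"claw":0.5,"dx":0,"dy":100,"dz":180,"twist":0},{"claw":0.5,"dx":0,"dy":150,"dz":180,"twist":0}]'
cat > meas.py <<'E'
from h import *; import sys
k=sys.argv[1]
for n in("top","side"):
    im,D=eyes.snapshot(n); np.savez(f"{n}{k}.npz",im=im,D=D)
    P=cloud(n,D); T=(P[...,2]>.042)&(P[...,2]<.08)&(D>0)
    for lab,R in(("tray",(.40,.63,-.36,-.13)),("anv",(.40,.70,-.06,.29))):
        m=(T&(P[...,0]>R[0])&(P[...,0]<R[1])&(P[...,1]>R[2])&(P[...,1]<R[3])).astype(np.uint8)
        N,L,S,_=cv2.connectedComponentsWithStats(m)
        for i in range(1,N):
            if S[i,4]>30:
                q=im[L==i].mean(0).round(); print(n,lab,fmt(rect(P,L==i)),"ztop",np.percentile(P[...,2][L==i],90).round(4),q)
E
python3 meas.py 2
```

```text
clock: 5.45
tool_pos: [0.554, -0.0583, 0.2048]
eef_rot: [0.195, 0.981, 0.0, 0.002]
contact_force: [0.7, 1.1, -0.3]
opening: 0.502
finger_force: 0.0
top tray c [ 0.4669 -0.1996] 34.7x14.9 ang 0.488 mean [ 0.4668 -0.1988] n89 ztop 0.056 [214. 214. 213.]
top anv c [ 0.4759 -0.0047] 33.5x25.6 ang 0.033 mean [ 0.4763 -0.0029] n78 ztop 0.0725 [38. 35. 35.]
side tray c [ 0.5528 -0.1839] 35.7x16.9 ang -0.360 mean [ 0.5518 -0.1867] n152 ztop 0.0553 [148. 148. 146.]
side tray c [ 0.4663 -0.1998] 37.7x16.1 ang 0.477 mean [ 0.4661 -0.2021] n161 ztop 0.0553 [142. 142. 140.]
side tray c [ 0.5617 -0.2802] 36.0x16.7 ang -0.047 mean [ 0.5614 -0.2824] n172 ztop 0.055 [148. 148. 147.]
side tray c [ 0.4856 -0.2932] 34.2x16.5 ang -0.161 mean [ 0.4854 -0.295 ] n188 ztop 0.0556 [149. 149. 149.]
side anv c [ 0.4775 -0.0029] 34.9x15.6 ang 0.463 mean [ 0.4766 -0.0053] n164 ztop 0.0704 [45. 49. 39.]
```

Run:
```python
from h import *
for f,n in(("side1","side"),("side2","side"),("top2","top")):
    g=np.load(f+".npz"); D=g["D"]; P=cloud(n,D); c=(.553,-.184) if f=="side1" else (.554,-.058)
    z0=.028 if f=="side1" else .205
    m=(D>0)&(np.hypot(P[...,0]-c[0],P[...,1]-c[1])<.13)
    print(f)
    for lo in np.arange(z0-.06,z0+.2,.02):
        k=m&(P[...,2]>lo)&(P[...,2]<lo+.02)&(P[...,2]>.058)
        if k.sum()>5: print(round(lo-z0,3),k.sum(),"x",P[...,0][k].min().round(3),P[...,0][k].max().round(3),"y",P[...,1][k].min().round(3),P[...,1][k].max().round(3))
c=np.load("side2.npz")["im"]; u,v=proj("side",(.554,-.058,.205)).astype(int); print(u,v)
cv2.circle(c,(int(u),int(v)),2,(0,0,255),-1)
cv2.imwrite("pics/s2.png",cv2.resize(c,(800,600)))
```

```text
side1
0.08 61 x 0.488 0.615 y -0.276 -0.12
0.1 485 x 0.488 0.614 y -0.28 -0.121
0.12 932 x 0.486 0.617 y -0.283 -0.107
0.14 260 x 0.496 0.614 y -0.28 -0.118
0.16 218 x 0.508 0.582 y -0.234 -0.201
0.18 576 x 0.508 0.59 y -0.234 -0.171
side2
0.02 18 x 0.533 0.552 y -0.081 -0.071
0.04 91 x 0.53 0.552 y -0.085 -0.074
0.06 28 x 0.53 0.552 y -0.085 -0.074
0.08 52 x 0.491 0.612 y -0.139 0.018
0.1 508 x 0.49 0.617 y -0.14 0.022
0.12 835 x 0.488 0.616 y -0.146 0.019
0.14 494 x 0.489 0.616 y -0.145 0.03
0.16 259 x 0.508 0.586 y -0.096 -0.055
0.18 597 x 0.508 0.59 y -0.096 -0.029
top2
0.1 434 x 0.488 0.596 y -0.127 0.033
0.12 842 x 0.487 0.619 y -0.134 0.038
0.14 107 x 0.488 0.616 y -0.129 0.035
0.16 12 x 0.508 0.526 y -0.084 -0.036
0.18 139 x 0.508 0.546 y -0.085 -0.023
251 156
```

View pics/s2.png

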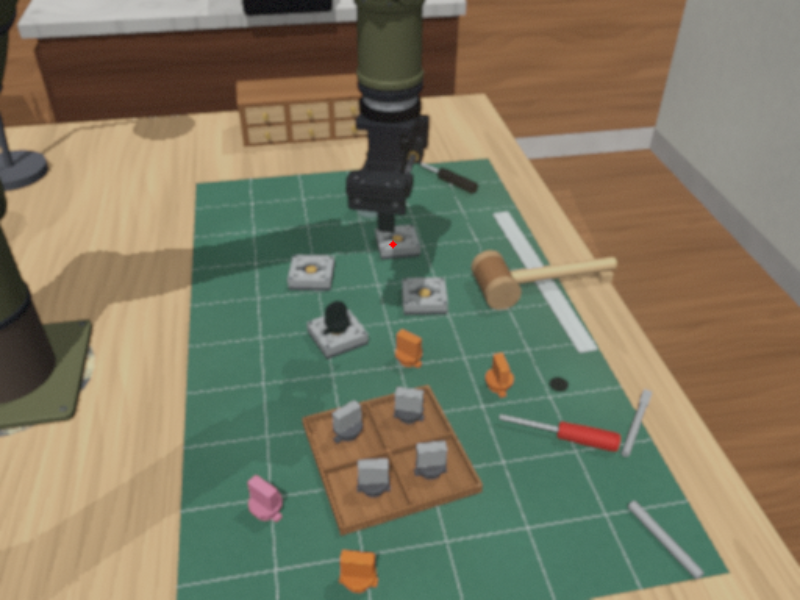

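```bash
python3 - <<'E'
from h import *
g=np.load("side2.npz"); D=g["D"]; P=cloud("side",D)
k=(D>0)&(abs(P[...,0]-.541)<.02)&(abs(P[...,1]+.08)<.02)&(P[...,2]>.15)
print("finger z",np.sort(P[...,2][k])[:12].round(4)); v,u=np.where(k); print("lowest row",v.max(),u[v==v.max()])
for z in(.205,.215,.225,.235): print(z,proj("side",(.541,-.08,z)).round(1))
k=(D>0)&(P[...,2]>.2)&(np.hypot(P[...,0]-.554,P[...,1]+.058)<.11)
print("body z pct",np.percentile(P[...,2][k],[0,5,10,20]).round(3))
print(r.get_state()["tool_pos"])
E
python3 st.py
```

```text
finger z [0.2374 0.2385 0.2387 0.2392 0.2394 0.2403 0.2417 0.2417 0.2419 0.2428
 0.2432 0.2438]
lowest row 148 [244 245 246 247 248 249 250 251 252]
0.205 [246.8 163.6]
0.215 [246.8 159.6]
0.225 [246.7 155.5]
0.235 [246.7 151.4]
body z pct [0.237 0.309 0.32  0.341]
[ 0.55392877 -0.04909496  0.20539274]
t 5.5 tcp [553.9 -49.1 205.4] yaw 2.764 F [0.2 0.2 0.1] open 0.505 q7 0.58 tilt 0.009
```

The fingertips sit about 30 mm higher than `tool_pos` says, which explains the empty grip. I go back over the die and measure standing still.

```bash
python3 -m pendant '[{"claw":0.5,"dx":-1,"dy":-50,"dz":0,"twist":-0.01},{"claw":0.5,"dx":-1,"dy":-100,"dz":0,"twist":-0.01},{"claw":0.5,"dx":-1,"dy":-135,"dz":-50,"twist":-0.01},{"claw":0.5,"dx":-1,"dy":-135,"dz":-100,"twist":-0.01},{"claw":0.5,"dx":-1,"dy":-135,"dz":-150,"twist":-0.01},{"claw":0.5,"dx":-1,"dy":-135,"dz":-150,"twist":-0.01},{"claw":0.5,"dx":-1,"dy":-135,"dz":-150,"twist":-0.01}]' >/dev/null
cat > fing.py <<'E'
from h import *
# finger tip seen by side camera vs reported tcp
from scipy.spatial.transform import Rotation as R
im,D=eyes.snapshot("side"); np.savez("sidef.npz",im=im,D=D); s=r.get_state(); t=np.array(s["tool_pos"]); P=cloud("side",D)
Y=R.from_quat(s["eef_rot"]).as_matrix()[:,1]; X=R.from_quat(s["eef_rot"]).as_matrix()[:,0]
d=P-t; a=d@X; b=d@Y; z=d[...,2]
k=(D>0)&(abs(a)<.05)&(abs(b)<.06)&(z>.015)&(z<.075)&(P[...,2]>.062)
for sgn in(1,-1):
    kk=k&(sgn*b>0)
    if kk.sum()>8: print("finger",sgn,kk.sum(),"X",np.percentile(a[kk],[2,98]).round(4),"Y",np.percentile(b[kk],[2,98]).round(4),"zmin",z[kk].min().round(4))
E
python3 fing.py; python3 st.py 552.7 -184 27 -.39
```

```text
finger -1 26 X [-0.0086  0.0116] Y [-0.0379 -0.0329] zmin 0.0299
t 6.3 tcp [ 552.2 -193.    52.8] yaw 2.743 F [-0.3  0.1  0.8] open 0.499 q7 0.65 tilt 0.001
to go [  0.5   9.  -25.8] twist 0.009
```

```bash
python3 -m pendant '[{"claw":0.5,"dx":0.5,"dy":9,"dz":0,"twist":0.009},{"claw":0.5,"dx":0.5,"dy":9,"dz":0,"twist":0.009},{"claw":0.5,"dx":0.5,"dy":9,"dz":-25,"twist":0.009},{"claw":0.5,"dx":0.5,"dy":9,"dz":-45,"twist":0.009},{"claw":0.5,"dx":0.5,"dy":9,"dz":-54,"twist":0.009},{"claw":0.5,"dx":0.5,"dy":9,"dz":-54,"twist":0.009}]'
python3 -m pendant '[{"claw":0.1,"dx":0,"dy":0,"dz":0,"twist":0},{"claw":0.1,"dx":0,"dy":0,"dz":0,"twist":0},{"claw":0.0,"dx":0,"dy":0,"dz":0,"twist":0},{"claw":0,"dx":0,"dy":0,"dz":0,"twist":0},{"claw":0,"dx":0,"dy":0,"dz":0,"twist":0},{"claw":0,"dx":0,"dy":0,"dz":0,"twist":0}]' 40
python3 st.py
```

```text
clock: 6.9
tool_pos: [0.552, -0.1844, -0.002]
eef_rot: [0.194, 0.981, -0.0, -0.0]
contact_force: [-0.2, -0.2, -0.5]
opening: 0.501
finger_force: 0.0
clock: 7.5
tool_pos: [0.5524, -0.1847, -0.0016]
eef_rot: [0.194, 0.981, 0.0, 0.0]
contact_force: [-0.1, -0.4, 4.1]
opening: 0.156
finger_force: 40.0
t 7.5 tcp [ 552.4 -184.7   -1.6] yaw 2.751 F [-0.1 -0.4  4.1] open 0.156 q7 0.56 tilt 0.001
```

Gripped: opening 13.7 mm, 40 N. I lift it and carry it to the anvil at (.6286,.0625).

```bash
python3 -m pendant '[{"claw":0,"dx":0,"dy":0,"dz":45,"twist":0},{"claw":0,"dx":0,"dy":0,"dz":90,"twist":0},{"claw":0,"dx":15,"dy":45,"dz":90,"twist":0.1},{"claw":0,"dx":30,"dy":90,"dz":90,"twist":0.242},{"claw":0,"dx":45,"dy":135,"dz":90,"twist":0.242},{"claw":0,"dx":60,"dy":180,"dz":90,"twist":0.242},{"claw":0,"dx":75,"dy":225,"dz":90,"twist":0.242},{"claw":0,"dx":76.2,"dy":247,"dz":90,"twist":0.242}]'
python3 -m pendant '[{"claw":0,"dx":0,"dy":0,"dz":0,"twist":0},{"claw":0,"dx":0,"dy":0,"dz":0,"twist":0}]' >/dev/null
cat > held.py <<'E'
# held die: visible shank/flange region as side & top camera see it below fingers, vs reported tcp
from h import *; import sys
from scipy.spatial.transform import Rotation as R
im,D=eyes.snapshot("side"); s=r.get_state(); t=np.array(s["tool_pos"]); P=cloud("side",D); P=P
X=R.from_quat(s["eef_rot"]).as_matrix()[:,0]
k=(D>0)&(np.hypot(P[...,0]-t[0],P[...,1]-t[1])<.035)&(P[...,2]>t[2]-.01)&(P[...,2]<t[2]+.05)
for lo in np.arange(-.012,.035,.004):
    q=k&(P[...,2]-t[2]>lo)&(P[...,2]-t[2]<=lo+.004)
    if q.sum()>3: print(round(lo,3),q.sum(),"x-tx",(np.percentile(P[...,0][q],[3,97])-t[0]).round(4),"y-ty",(np.percentile(P[...,1][q],[3,97])-t[1]).round(4))
u,v=proj("side",t+[0,0,.02]).astype(int); c=im[max(v-45,0):v+45,u-60:u+60]; cv2.imwrite(sys.argv[1],cv2.resize(c,(800,600),interpolation=cv2.INTER_CUBIC))
E
python3 held.py pics/h1.png; python3 st.py 628.6 62.5 7 -.149
```

```text
clock: 8.3
tool_pos: [0.629, 0.0688, 0.088]
eef_rot: [0.072, 0.997, 0.003, 0.0]
contact_force: [0.6, -0.0, -1.2]
opening: 0.15
finger_force: 40.0
0.004 4 x-tx [-0.0184  0.0199] y-ty [-0.0082  0.0066]
0.008 24 x-tx [-0.0185  0.0187] y-ty [-0.0138  0.0032]
0.012 19 x-tx [-0.0188  0.0086] y-ty [-0.0137  0.0032]
0.02 18 x-tx [-0.0178  0.0185] y-ty [-0.0177 -0.0012]
0.024 51 x-tx [-0.0176  0.016 ] y-ty [-0.0194  0.0031]
0.028 10 x-tx [-0.0167  0.0143] y-ty [-0.0131  0.0045]
0.032 12 x-tx [-0.0153  0.017 ] y-ty [-0.0162 -0.0013]
t 8.6 tcp [627.6  60.3  87.1] yaw 2.992 F [-0.1 -0.6 -1.5] open 0.161 q7 0.57 tilt 0.003
to go [  1.    2.2 -80.1] twist 0.001
```

View pics/h1.png

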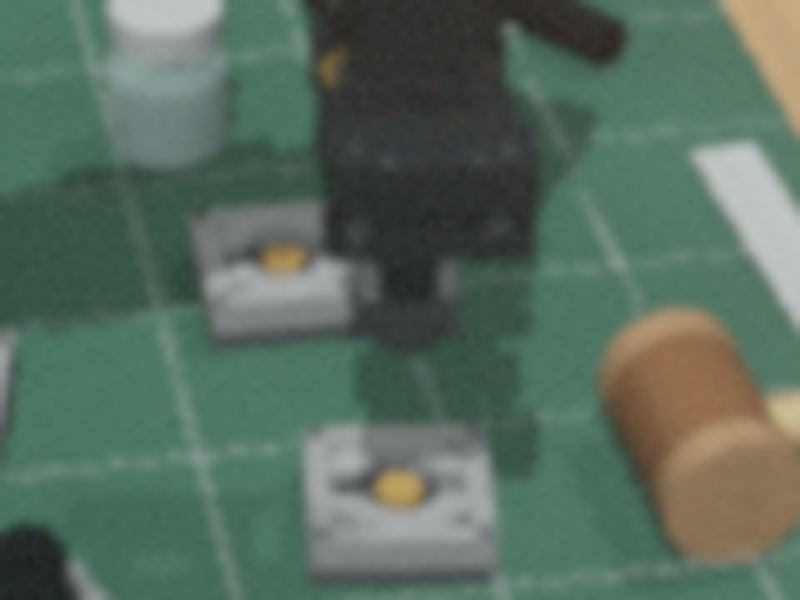

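```bash
python3 -m pendant '[{"claw":0,"dx":0,"dy":0,"dz":-30,"twist":0},{"claw":0,"dx":0,"dy":0,"dz":-50,"twist":0},{"claw":0,"dx":0,"dy":0,"dz":-50,"twist":0},{"claw":0,"dx":0,"dy":0,"dz":-50,"twist":0},{"claw":0,"dx":0,"dy":0,"dz":-50,"twist":0}]' >/dev/null
python3 st.py 628.6 62.5 3 -.149;  python3 - <<'E'
from plant import eyes,r
import numpy as np
a=[]
for i in range(4): eyes.snapshot("side"); a.append(r.get_state()["tool_pos"])
print(np.round(np.array(a)*1000,1))
E
```

```text
t 9.1 tcp [629.1  61.9  39.1] yaw 2.992 F [-0.1 -0.5 -1.9] open 0.157 q7 0.52 tilt 0.002
to go [ -0.5   0.6 -36.1] twist 0.001
[[629.2  62.2  39.2]
 [629.1  62.3  39.2]
 [629.   62.3  39. ]
 [628.8  62.4  38.8]]
```

```bash
python3 -m pendant '[{"claw":0,"dx":-0.2,"dy":0.2,"dz":-18,"twist":0},{"claw":0,"dx":-0.2,"dy":0.2,"dz":-22,"twist":0},{"claw":0,"dx":-0.2,"dy":0.2,"dz":-26,"twist":0},{"claw":0,"dx":-0.2,"dy":0.2,"dz":-30,"twist":0},{"claw":0,"dx":-0.2,"dy":0.2,"dz":-30,"twist":0}]'
python3 st.py 628.6 62.5 3 -.149
```

```text
clock: 9.75
tool_pos: [0.6276, 0.0624, 0.0076]
eef_rot: [0.074, 0.997, -0.0, -0.0]
contact_force: [-1.0, -1.4, 3.1]
opening: 0.16
finger_force: 40.0
t 9.8 tcp [627.6  62.4   7.6] yaw 2.993 F [-1.  -1.4  3.1] open 0.160 q7 0.49 tilt 0.001
to go [ 1.   0.1 -4.6] twist -0.0
```

```bash
python3 -m pendant '[{"claw":0,"dx":0,"dy":0,"dz":-2,"twist":0},{"claw":0,"dx":0,"dy":0,"dz":-4,"twist":0},{"claw":0,"dx":0,"dy":0,"dz":-5,"twist":0},{"claw":0,"dx":0,"dy":0,"dz":-5,"twist":0},{"claw":0,"dx":0,"dy":0,"dz":-5,"twist":0}]'
python3 st.py 628.6 62.5 3 -.149
```

```text
clock: 10.25
tool_pos: [0.6281, 0.0626, 0.0031]
eef_rot: [0.074, 0.997, 0.0, 0.0]
contact_force: [-1.7, -0.7, 4.6]
opening: 0.151
finger_force: 40.0
t 10.2 tcp [628.1  62.6   3.1] yaw 2.993 F [-1.7 -0.7  4.6] open 0.151 q7 0.48 tilt 0.000
to go [ 0.5 -0.1 -0.1] twist -0.0
```

```bash
python3 -m pendant '[{"claw":0,"dx":0,"dy":0,"dz":-0.5,"twist":-0.14},{"claw":0,"dx":0,"dy":0,"dz":-0.5,"twist":-0.28},{"claw":0,"dx":0,"dy":0,"dz":-0.5,"twist":-0.42},{"claw":0,"dx":0,"dy":0,"dz":-0.5,"twist":-0.56},{"claw":0,"dx":0,"dy":0,"dz":-0.5,"twist":-0.7},{"claw":0,"dx":0,"dy":0,"dz":-0.5,"twist":-0.84},{"claw":0,"dx":0,"dy":0,"dz":-0.5,"twist":-0.84}]'
python3 st.py 628.6 62.5 3 -1.72; python3 -c "
from plant import r; print(r.get_state()['moment'])"
```

```text
clock: 10.95
tool_pos: [0.6294, 0.0632, 0.0031]
eef_rot: [0.474, 0.88, 0.001, 0.001]
contact_force: [0.4, 0.5, 4.2]
opening: 0.159
finger_force: 40.0
t 10.9 tcp [629.4  63.2   3.1] yaw 2.153 F [0.4 0.5 4.2] open 0.159 q7 -0.21 tilt 0.003
to go [-0.8 -0.7 -0.1] twist -0.731
[-0.04005437 -0.162705   -0.05017914]
```

Turning freely, so I finish the turn.

```bash
python3 -m pendant '[{"claw":0,"dx":-0.5,"dy":-0.3,"dz":0,"twist":-0.14},{"claw":0,"dx":-0.5,"dy":-0.3,"dz":0,"twist":-0.28},{"claw":0,"dx":-0.5,"dy":-0.3,"dz":0,"twist":-0.42},{"claw":0,"dx":-0.5,"dy":-0.3,"dz":0,"twist":-0.56},{"claw":0,"dx":-0.5,"dy":-0.3,"dz":0,"twist":-0.7},{"claw":0,"dx":-0.5,"dy":-0.3,"dz":0,"twist":-0.75},{"claw":0,"dx":-0.5,"dy":-0.3,"dz":0,"twist":-0.75}]'
python3 st.py 628.6 62.5 3 -1.72; python3 -c "
from plant import r; print(r.get_state()['moment'])"
```

```text
clock: 11.65
tool_pos: [0.6284, 0.0628, 0.0027]
eef_rot: [0.763, 0.647, 0.001, 0.0]
contact_force: [-0.4, 0.1, 4.0]
opening: 0.151
finger_force: 40.0
t 11.7 tcp [628.4  62.8   2.7] yaw 1.406 F [-0.4  0.1  4. ] open 0.151 q7 -0.78 tilt 0.002
to go [ 0.2 -0.3  0.3] twist 0.015
[-0.00062789 -0.1368884  -0.00757254]
```

```bash
python3 -m pendant '[{"claw":0.4,"dx":0,"dy":0,"dz":0,"twist":0},{"claw":0.4,"dx":0,"dy":0,"dz":0,"twist":0},{"claw":0.4,"dx":0,"dy":0,"dz":0,"twist":0},{"claw":0.4,"dx":0,"dy":0,"dz":0,"twist":0},{"claw":0.4,"dx":0,"dy":0,"dz":40,"twist":0},{"claw":0.4,"dx":0,"dy":0,"dz":80,"twist":0},{"claw":0.4,"dx":-40,"dy":-18,"dz":90,"twist":0.14},{"claw":0.4,"dx":-80,"dy":-36,"dz":90,"twist":0.28}]' >/dev/null
python3 -m pendant '[{"claw":0.4,"dx":-40,"dy":-18,"dz":0,"twist":0.15},{"claw":0.4,"dx":-71.4,"dy":-29.3,"dz":0,"twist":0.3},{"claw":0.4,"dx":-71.4,"dy":-29.3,"dz":0,"twist":0.45},{"claw":0.4,"dx":-71.4,"dy":-29.3,"dz":0,"twist":0.6},{"claw":0.4,"dx":-71.4,"dy":-29.3,"dz":0,"twist":0.75},{"claw":0.4,"dx":-71.4,"dy":-29.3,"dz":0,"twist":0.9},{"claw":0.4,"dx":-71.4,"dy":-29.3,"dz":0,"twist":1.05},{"claw":0.4,"dx":-71.4,"dy":-29.3,"dz":0,"twist":1.2}]' >/dev/null
python3 -m pendant '[{"claw":0.4,"dx":0,"dy":0,"dz":0,"twist":0.15},{"claw":0.4,"dx":0,"dy":0,"dz":0,"twist":0.3},{"claw":0.4,"dx":0,"dy":0,"dz":0,"twist":0.45},{"claw":0.4,"dx":0,"dy":0,"dz":0,"twist":0.58},{"claw":0.4,"dx":0,"dy":0,"dz":0,"twist":0.58},{"claw":0.4,"dx":0,"dy":0,"dz":0,"twist":0.58}]' >/dev/null
python3 st.py 477 -2.5 12 .33; python3 meas.py 3
```

```text
t 13.8 tcp [476.   -3.2  92.2] yaw -2.824 F [-1.   0.5  0.6] open 0.402 q7 0.77 tilt 0.001
to go [  1.    0.7 -80.2] twist 0.012
top anv c [0.6277 0.0612] 36.3x14.7 ang 1.418 mean [0.6264 0.061 ] n102 ztop 0.0661 [199. 197. 194.]
side tray c [ 0.4666 -0.2004] 36.1x15.9 ang 0.517 mean [ 0.4663 -0.2021] n158 ztop 0.0557 [142. 142. 140.]
side tray c [ 0.5615 -0.2813] 36.5x16.6 ang 0.012 mean [ 0.5614 -0.2826] n178 ztop 0.0555 [147. 148. 147.]
side tray c [ 0.4856 -0.293 ] 34.3x16.3 ang -0.159 mean [ 0.485 -0.295] n192 ztop 0.0552 [148. 149. 148.]
side anv c [0.6269 0.0596] 37.0x12.7 ang 1.369 mean [0.6258 0.0549] n89 ztop 0.0646 [143. 143. 138.]
side anv c [ 0.4788 -0.0064] 36.3x21.0 ang 0.330 mean [ 0.477  -0.0055] n164 ztop 0.071 [42. 44. 37.]
```

The first die is locked: its top is at 63–65 mm and its angle is 1.42. Next is the plug.

```bash
python3 -m pendant '[{"claw":0.4,"dx":0.7,"dy":0.5,"dz":-40,"twist":0.012},{"claw":0.4,"dx":0.7,"dy":0.5,"dz":-65,"twist":0.012},{"claw":0.4,"dx":0.7,"dy":0.5,"dz":-79,"twist":0.012},{"claw":0.4,"dx":0.7,"dy":0.5,"dz":-79,"twist":0.012},{"claw":0,"dx":0.7,"dy":0.5,"dz":-79,"twist":0.012},{"claw":0,"dx":0.7,"dy":0.5,"dz":-79,"twist":0.012},{"claw":0,"dx":0.7,"dy":0.5,"dz":-79,"twist":0.012},{"claw":0,"dx":0.7,"dy":0.5,"dz":-79,"twist":0.012}]' 25
python3 -m pendant '[{"claw":0,"dx":0,"dy":0,"dz":3,"twist":0},{"claw":0,"dx":0,"dy":0,"dz":6,"twist":0},{"claw":0,"dx":0,"dy":0,"dz":6,"twist":0}]'
```

```text
clock: 14.75
tool_pos: [0.4773, -0.0025, 0.014]
eef_rot: [-0.166, 0.986, -0.0, 0.001]
contact_force: [0.8, 0.4, 0.5]
opening: 0.108
finger_force: 25.0
clock: 15.05
tool_pos: [0.4771, -0.0025, 0.0199]
eef_rot: [-0.166, 0.986, 0.0, 0.0]
contact_force: [-0.3, -1.3, -0.7]
opening: 0.109
finger_force: 25.0
```

It lifts freely. I put it in the emptied compartment, centre (.552,-.192).

```bash
python3 -m pendant '[{"claw":0,"dx":0,"dy":0,"dz":45,"twist":0},{"claw":0,"dx":0,"dy":0,"dz":85,"twist":0},{"claw":0,"dx":18,"dy":-45,"dz":85,"twist":0},{"claw":0,"dx":36,"dy":-90,"dz":85,"twist":0},{"claw":0,"dx":54,"dy":-135,"dz":85,"twist":0},{"claw":0,"dx":74.7,"dy":-180,"dz":85,"twist":0},{"claw":0,"dx":74.7,"dy":-189.5,"dz":85,"twist":0},{"claw":0,"dx":74.7,"dy":-189.5,"dz":60,"twist":0}]' 
python3 -m pendant '[{"claw":0,"dx":0,"dy":0,"dz":-40,"twist":0},{"claw":0,"dx":0,"dy":0,"dz":-70,"twist":0},{"claw":0,"dx":0,"dy":0,"dz":-77,"twist":0},{"claw":0,"dx":0,"dy":0,"dz":-77,"twist":0},{"claw":0,"dx":0,"dy":0,"dz":-80,"twist":0},{"claw":0,"dx":0,"dy":0,"dz":-80,"twist":0}]' 
python3 st.py 552 -192 -1 .33
```

```text
clock: 15.85
tool_pos: [0.5536, -0.1952, 0.081]
eef_rot: [-0.163, 0.987, -0.001, 0.002]
contact_force: [0.9, 0.5, -2.1]
opening: 0.113
finger_force: 25.0
clock: 16.45
tool_pos: [0.5525, -0.1919, 0.0007]
eef_rot: [-0.166, 0.986, -0.0, 0.001]
contact_force: [-0.4, -0.1, -0.8]
opening: 0.113
finger_force: 25.0
t 16.4 tcp [ 552.5 -191.9    0.7] yaw -2.808 F [-0.4 -0.1 -0.8] open 0.113 q7 1.22 tilt 0.002
to go [-0.5 -0.1 -1.7] twist -0.003
```

```bash
python3 -m pendant '[{"claw":0,"dx":0,"dy":0,"dz":-2,"twist":0},{"claw":0,"dx":0,"dy":0,"dz":-2,"twist":0},{"claw":0.4,"dx":0,"dy":0,"dz":-2,"twist":0},{"claw":0.4,"dx":0,"dy":0,"dz":-2,"twist":0},{"claw":0.4,"dx":0,"dy":0,"dz":-2,"twist":0},{"claw":0.4,"dx":0,"dy":0,"dz":40,"twist":0},{"claw":0.4,"dx":0,"dy":0,"dz":80,"twist":0.1},{"claw":0.4,"dx":-40,"dy":-8,"dz":85,"twist":0.154}]' 
python3 -m pendant '[{"claw":0.4,"dx":-46,"dy":0,"dz":0,"twist":0},{"claw":0.4,"dx":-46,"dy":0,"dz":0,"twist":0},{"claw":0.4,"dx":-46,"dy":0,"dz":0,"twist":0}]' >/dev/null
python3 meas.py 4;python3 st.py 466.7 -200 -2 .49
```

```text
clock: 17.25
tool_pos: [0.5201, -0.1973, 0.0895]
eef_rot: [-0.243, 0.97, -0.001, 0.008]
contact_force: [0.3, 0.8, -1.2]
opening: 0.4
finger_force: 0.0
top tray c [ 0.5521 -0.1918] 33.5x10.1 ang 0.353 mean [ 0.551  -0.1918] n60 ztop 0.0566 [24. 24. 28.]
top anv c [0.6275 0.0611] 35.8x14.7 ang 1.408 mean [0.6263 0.0607] n104 ztop 0.0654 [187. 185. 181.]
side tray c [ 0.5514 -0.1927] 32.5x11.5 ang 0.294 mean [ 0.5502 -0.1946] n106 ztop 0.0556 [38. 43. 47.]
side tray c [ 0.4667 -0.2001] 36.2x15.3 ang 0.496 mean [ 0.4661 -0.2023] n164 ztop 0.0556 [147. 148. 145.]
side tray c [ 0.5616 -0.2807] 35.9x17.2 ang 0.010 mean [ 0.5613 -0.2825] n179 ztop 0.0553 [154. 155. 153.]
side tray c [ 0.4856 -0.2929] 34.4x16.5 ang -0.150 mean [ 0.4851 -0.295 ] n189 ztop 0.0553 [154. 155. 154.]
side anv c [0.6271 0.0604] 37.3x12.8 ang 1.372 mean [0.6259 0.0547] n89 ztop 0.0646 [149. 150. 145.]
t 17.6 tcp [ 467.2 -200.    84.7] yaw -2.655 F [ 0.5 -0.5  0. ] open 0.399 q7 1.37 tilt 0.002
to go [ -0.5  -0.  -86.7] twist 0.003
```

The plug stands in the tray. I grip die C and carry it to the plug's anvil at (.4772,-.0025).

```bash
python3 -m pendant '[{"claw":0.4,"dx":-0.3,"dy":0,"dz":-40,"twist":0},{"claw":0.4,"dx":-0.3,"dy":0,"dz":-75,"twist":0},{"claw":0.4,"dx":-0.3,"dy":0,"dz":-86,"twist":0},{"claw":0.4,"dx":-0.3,"dy":0,"dz":-86,"twist":0},{"claw":0,"dx":-0.3,"dy":0,"dz":-86,"twist":0},{"claw":0,"dx":-0.3,"dy":0,"dz":-86,"twist":0},{"claw":0,"dx":-0.3,"dy":0,"dz":-86,"twist":0},{"claw":0,"dx":-0.3,"dy":0,"dz":-86,"twist":0}]' 40
python3 st.py 477.2 -2.5 3 .34
python3 -m pendant '[{"claw":0,"dx":0,"dy":0,"dz":45,"twist":0},{"claw":0,"dx":0,"dy":0,"dz":90,"twist":0},{"claw":0,"dx":3,"dy":45,"dz":90,"twist":-0.05},{"claw":0,"dx":6,"dy":90,"dz":90,"twist":-0.1},{"claw":0,"dx":8,"dy":135,"dz":90,"twist":-0.15},{"claw":0,"dx":10.5,"dy":175,"dz":90,"twist":-0.15},{"claw":0,"dx":10.5,"dy":197.5,"dz":90,"twist":-0.15},{"claw":0,"dx":10.5,"dy":197.5,"dz":70,"twist":-0.15}]' >/dev/null
python3 -m pendant '[{"claw":0,"dx":0,"dy":0,"dz":-30,"twist":0},{"claw":0,"dx":0,"dy":0,"dz":-30,"twist":0},{"claw":0,"dx":0,"dy":0,"dz":-30,"twist":0},{"claw":0,"dx":0,"dy":0,"dz":-30,"twist":0}]' >/dev/null
python3 st.py 477.2 -2.5 3 .34
```

```text
clock: 18.45
tool_pos: [0.4662, -0.2001, -0.0007]
eef_rot: [-0.241, 0.97, -0.0, 0.001]
contact_force: [0.3, -0.5, 2.6]
opening: 0.154
finger_force: 40.0
t 18.4 tcp [ 466.2 -200.1   -0.7] yaw -2.654 F [ 0.3 -0.5  2.6] open 0.154 q7 1.19 tilt 0.002
to go [ 11.  197.6   3.7] twist -0.147
t 19.6 tcp [476.3  -2.5  39.5] yaw -2.805 F [ 0.8  0.2 -1.6] open 0.154 q7 0.66 tilt 0.002
to go [  0.9  -0.  -36.5] twist 0.003
```

```bash
python3 -m pendant '[{"claw":0,"dx":0.7,"dy":0,"dz":-17,"twist":0.003},{"claw":0,"dx":0.7,"dy":0,"dz":-21,"twist":0.003},{"claw":0,"dx":0.7,"dy":0,"dz":-25,"twist":0.003},{"claw":0,"dx":0.7,"dy":0,"dz":-30,"twist":0.003},{"claw":0,"dx":0.7,"dy":0,"dz":-33,"twist":0.003},{"claw":0,"dx":0.7,"dy":0,"dz":-35,"twist":0.003},{"claw":0,"dx":0.7,"dy":0,"dz":-35.5,"twist":0.003},{"claw":0,"dx":0.7,"dy":0,"dz":-35.5,"twist":0.003}]' 
python3 st.py 477.2 -2.5 4 .34
```

```text
clock: 20.45
tool_pos: [0.4767, -0.0027, 0.0033]
eef_rot: [-0.169, 0.986, -0.0, 0.0]
contact_force: [-0.6, -1.1, 4.9]
opening: 0.153
finger_force: 40.0
t 20.4 tcp [476.7  -2.7   3.3] yaw -2.801 F [-0.6 -1.1  4.9] open 0.153 q7 0.55 tilt 0.001
to go [0.5 0.2 0.7] twist -0.0
```

Seated at spring force, so I turn it clockwise.

```bash
python3 -m pendant '[{"claw":0,"dx":0.3,"dy":0.2,"dz":0.2,"twist":-0.14},{"claw":0,"dx":0.3,"dy":0.2,"dz":0.2,"twist":-0.28},{"claw":0,"dx":0.3,"dy":0.2,"dz":0.2,"twist":-0.42},{"claw":0,"dx":0.3,"dy":0.2,"dz":0.2,"twist":-0.56},{"claw":0,"dx":0.3,"dy":0.2,"dz":0.2,"twist":-0.7},{"claw":0,"dx":0.3,"dy":0.2,"dz":0.2,"twist":-0.84},{"claw":0,"dx":0.3,"dy":0.2,"dz":0.2,"twist":-0.84}]'  
python3 st.py 477.2 -2.5 4 -1.231
```

```text
clock: 21.15
tool_pos: [0.4774, -0.0016, 0.0036]
eef_rot: [0.247, 0.969, 0.001, 0.001]
contact_force: [0.9, 0.5, 4.4]
opening: 0.154
finger_force: 40.0
t 21.1 tcp [477.4  -1.6   3.6] yaw 2.642 F [0.9 0.5 4.4] open 0.154 q7 -0.24 tilt 0.002
to go [-0.2 -0.9  0.4] twist -0.732
```

```bash
python3 -m pendant '[{"claw":0,"dx":0,"dy":0,"dz":0,"twist":-0.14},{"claw":0,"dx":0,"dy":0,"dz":0,"twist":-0.28},{"claw":0,"dx":0,"dy":0,"dz":0,"twist":-0.42},{"claw":0,"dx":0,"dy":0,"dz":0,"twist":-0.56},{"claw":0,"dx":0,"dy":0,"dz":0,"twist":-0.7},{"claw":0,"dx":0,"dy":0,"dz":0,"twist":-0.75},{"claw":0,"dx":0,"dy":0,"dz":0,"twist":-0.75}]' 
python3 st.py 477.2 -2.5 4 -1.231
```

```text
clock: 21.85
tool_pos: [0.4771, -0.0019, 0.0033]
eef_rot: [0.584, 0.812, 0.0, 0.0]
contact_force: [-0.2, -0.1, 5.3]
opening: 0.157
finger_force: 40.0
t 21.9 tcp [477.1  -1.9   3.3] yaw 1.895 F [-0.2 -0.1  5.3] open 0.157 q7 -0.89 tilt 0.001
to go [ 0.1 -0.6  0.7] twist 0.015
```

```bash
python3 -m pendant '[{"claw":0.4,"dx":0,"dy":0,"dz":0,"twist":0},{"claw":0.4,"dx":0,"dy":0,"dz":0,"twist":0},{"claw":0.4,"dx":0,"dy":0,"dz":0,"twist":0},{"claw":0.4,"dx":0,"dy":0,"dz":0,"twist":0},{"claw":0.4,"dx":0,"dy":0,"dz":40,"twist":0},{"claw":0.4,"dx":0,"dy":0,"dz":80,"twist":0},{"claw":0.4,"dx":2,"dy":-45,"dz":85,"twist":0.14},{"claw":0.4,"dx":4,"dy":-90,"dz":85,"twist":0.28}]' >/dev/null
python3 -m pendant '[{"claw":0.4,"dx":2,"dy":-45,"dz":0,"twist":0.14},{"claw":0.4,"dx":4,"dy":-90,"dz":0,"twist":0.28},{"claw":0.4,"dx":4,"dy":-135,"dz":0,"twist":0.42},{"claw":0.4,"dx":4,"dy":-180,"dz":0,"twist":0.56},{"claw":0.4,"dx":4.5,"dy":-201,"dz":0,"twist":0.7},{"claw":0.4,"dx":4.5,"dy":-201,"dz":0,"twist":0.81},{"claw":0.4,"dx":4.5,"dy":-201,"dz":0,"twist":0.81},{"claw":0.4,"dx":4.5,"dy":-201,"dz":0,"twist":0.81}]' >/dev/null
python3 meas.py 5;python3 st.py 485.8 -293 -2 -.15
```

```text
top tray c [ 0.5658 -0.28  ] 29.2x12.1 ang 0.011 mean [ 0.5674 -0.2798] n55 ztop 0.0566 [197. 197. 196.]
top tray c [ 0.5517 -0.1929] 35.5x11.7 ang 0.329 mean [ 0.5503 -0.1923] n58 ztop 0.0561 [19. 18. 23.]
top anv c [0.6277 0.0612] 35.7x15.5 ang 1.388 mean [0.6265 0.0611] n103 ztop 0.0643 [184. 183. 179.]
top anv c [ 0.4774 -0.0033] 35.7x14.4 ang -1.243 mean [ 0.4763 -0.0037] n93 ztop 0.0656 [171. 170. 166.]
side tray c [ 0.5521 -0.192 ] 29.0x11.5 ang 0.322 mean [ 0.5521 -0.1942] n92 ztop 0.0558 [35. 40. 43.]
side tray c [ 0.5619 -0.2803] 35.4x17.2 ang -0.131 mean [ 0.5614 -0.2826] n179 ztop 0.0553 [159. 159. 158.]
side tray c [ 0.4856 -0.2926] 34.3x17.2 ang -0.178 mean [ 0.4852 -0.2952] n191 ztop 0.0554 [142. 143. 142.]
side anv c [0.6269 0.0595] 36.9x12.8 ang 1.369 mean [0.6259 0.0549] n88 ztop 0.064 [154. 154. 150.]
t 23.6 tcp [ 485.4 -292.3   88.2] yaw 2.982 F [ 0.3  0.7 -2. ] open 0.396 q7 0.97 tilt 0.000
to go [  0.4  -0.7 -90.2] twist 0.01
```

The second die is locked too. I grip die D and carry it to the anvil at (.4529,.1584).

```bash
python3 -m pendant '[{"claw":0.4,"dx":0.3,"dy":-0.6,"dz":-40,"twist":0.01},{"claw":0.4,"dx":0.3,"dy":-0.6,"dz":-75,"twist":0.01},{"claw":0.4,"dx":0.3,"dy":-0.6,"dz":-89.5,"twist":0.01},{"claw":0.4,"dx":0.3,"dy":-0.6,"dz":-89.5,"twist":0.01},{"claw":0,"dx":0.3,"dy":-0.6,"dz":-89.5,"twist":0.01},{"claw":0,"dx":0.3,"dy":-0.6,"dz":-89.5,"twist":0.01},{"claw":0,"dx":0.3,"dy":-0.6,"dz":-89.5,"twist":0.01},{"claw":0,"dx":0.3,"dy":-0.6,"dz":-89.5,"twist":0.01}]' 40
python3 st.py 452.9 158.4 3 -.213
python3 -m pendant '[{"claw":0,"dx":0,"dy":0,"dz":45,"twist":0},{"claw":0,"dx":0,"dy":0,"dz":95,"twist":0},{"claw":0,"dx":-4,"dy":45,"dz":95,"twist":-0.05},{"claw":0,"dx":-8,"dy":90,"dz":95,"twist":-0.06},{"claw":0,"dx":-12,"dy":135,"dz":95,"twist":-0.06},{"claw":0,"dx":-16,"dy":180,"dz":95,"twist":-0.06},{"claw":0,"dx":-20,"dy":225,"dz":95,"twist":-0.06},{"claw":0,"dx":-24,"dy":270,"dz":95,"twist":-0.06}]' >/dev/null
python3 -m pendant '[{"claw":0,"dx":-3,"dy":45,"dz":0,"twist":0},{"claw":0,"dx":-6,"dy":90,"dz":0,"twist":0},{"claw":0,"dx":-8,"dy":135,"dz":0,"twist":0},{"claw":0,"dx":-9,"dy":165,"dz":0,"twist":0},{"claw":0,"dx":-9,"dy":178,"dz":0,"twist":0},{"claw":0,"dx":-9,"dy":180,"dz":-45,"twist":0},{"claw":0,"dx":-9,"dy":180,"dz":-50,"twist":0},{"claw":0,"dx":-9,"dy":180,"dz":-50,"twist":0}]' >/dev/null
python3 st.py 452.9 158.4 3 -.213
```

```text
clock: 24.35
tool_pos: [0.4866, -0.2941, -0.0]
eef_rot: [0.075, 0.997, -0.0, 0.001]
contact_force: [-0.3, 0.3, 5.5]
opening: 0.157
finger_force: 39.9
t 24.4 tcp [ 486.6 -294.1   -0. ] yaw 2.992 F [-0.3  0.3  5.5] open 0.157 q7 0.86 tilt 0.002
to go [-33.7 452.5   3. ] twist -0.063
t 25.9 tcp [451.6 154.   42.9] yaw 2.931 F [-0.2  0.4 -1.2] open 0.156 q7 -0.24 tilt 0.004
to go [  1.3   4.4 -39.9] twist -0.002
```

```bash
python3 -m pendant '[{"claw":0,"dx":1.3,"dy":2.5,"dz":0,"twist":0},{"claw":0,"dx":1.3,"dy":2.5,"dz":0,"twist":0},{"claw":0,"dx":1.3,"dy":2.5,"dz":0,"twist":0},{"claw":0,"dx":1.3,"dy":2.5,"dz":0,"twist":0}]' >/dev/null
python3 st.py 452.9 158.4 4 -.213; python3 held.py pics/x.png |head -3; python3 st.py 452.9 158.4 4 -.213
```

```text
t 26.4 tcp [454.2 158.4  44.3] yaw 2.931 F [ 0.   0.2 -1.3] open 0.154 q7 -0.23 tilt 0.001
to go [ -1.3  -0.  -40.3] twist -0.003
0.004 14 x-tx [-0.0192  0.0189] y-ty [-0.0104  0.0046]
0.008 20 x-tx [-0.0175  0.0179] y-ty [-0.0141  0.0016]
0.012 13 x-tx [-0.0124  0.0165] y-ty [-0.0147 -0.004 ]
t 26.4 tcp [454.1 158.4  44.1] yaw 2.931 F [ 0.6 -0.5 -1.7] open 0.156 q7 -0.23 tilt 0.001
to go [ -1.2  -0.  -40.1] twist -0.003
```

```bash
python3 -m pendant '[{"claw":0,"dx":-1.2,"dy":0,"dz":-15,"twist":0},{"claw":0,"dx":-1.2,"dy":0,"dz":-20,"twist":0},{"claw":0,"dx":-1.2,"dy":0,"dz":-24,"twist":0},{"claw":0,"dx":-1.2,"dy":0,"dz":-28,"twist":0},{"claw":0,"dx":-1.2,"dy":0,"dz":-33,"twist":0},{"claw":0,"dx":-1.2,"dy":0,"dz":-37,"twist":0},{"claw":0,"dx":-1.2,"dy":0,"dz":-39.5,"twist":0},{"claw":0,"dx":-1.2,"dy":0,"dz":-39.5,"twist":0}]' 
python3 st.py 452.9 158.4 4.5 -.213
```

```text
clock: 27.2
tool_pos: [0.4527, 0.1587, 0.0042]
eef_rot: [0.105, 0.995, 0.0, 0.0]
contact_force: [-0.8, 0.1, 5.0]
opening: 0.154
finger_force: 39.9
t 27.2 tcp [452.7 158.7   4.2] yaw 2.932 F [-0.8  0.1  5. ] open 0.154 q7 -0.35 tilt 0.000
to go [ 0.2 -0.3  0.3] twist -0.004
```

```bash
python3 -m pendant '[{"claw":0,"dx":0,"dy":0,"dz":0,"twist":-0.14},{"claw":0,"dx":0,"dy":0,"dz":0,"twist":-0.28},{"claw":0,"dx":0,"dy":0,"dz":0,"twist":-0.42},{"claw":0,"dx":0,"dy":0,"dz":0,"twist":-0.56},{"claw":0,"dx":0,"dy":0,"dz":0,"twist":-0.7},{"claw":0,"dx":0,"dy":0,"dz":0,"twist":-0.84},{"claw":0,"dx":0,"dy":0,"dz":0,"twist":-0.84}]'  
python3 st.py 452.9 158.4 4 -1.784
```

```text
clock: 27.9
tool_pos: [0.4532, 0.159, 0.0046]
eef_rot: [0.501, 0.865, 0.001, 0.001]
contact_force: [-0.4, 0.5, 4.8]
opening: 0.153
finger_force: 39.9
t 27.9 tcp [453.2 159.    4.6] yaw 2.092 F [-0.4  0.5  4.8] open 0.153 q7 -1.16 tilt 0.002
to go [-0.3 -0.6 -0.6] twist -0.734
```

```bash
python3 -m pendant '[{"claw":0,"dx":0,"dy":0,"dz":0,"twist":-0.14},{"claw":0,"dx":0,"dy":0,"dz":0,"twist":-0.28},{"claw":0,"dx":0,"dy":0,"dz":0,"twist":-0.42},{"claw":0,"dx":0,"dy":0,"dz":0,"twist":-0.56},{"claw":0,"dx":0,"dy":0,"dz":0,"twist":-0.7},{"claw":0,"dx":0,"dy":0,"dz":0,"twist":-0.75},{"claw":0,"dx":0,"dy":0,"dz":0,"twist":-0.75}]' 
python3 st.py 452.9 158.4 4 -1.784
```

```text
clock: 28.6
tool_pos: [0.4528, 0.1589, 0.0043]
eef_rot: [0.782, 0.623, 0.0, 0.0]
contact_force: [0.2, 0.8, 4.2]
opening: 0.153
finger_force: 39.9
t 28.6 tcp [452.8 158.9   4.3] yaw 1.345 F [0.2 0.8 4.2] open 0.153 q7 -1.84 tilt 0.001
to go [ 0.1 -0.5 -0.3] twist 0.012
```

```bash
python3 -m pendant '[{"claw":0.4,"dx":0,"dy":0,"dz":0,"twist":0},{"claw":0.4,"dx":0,"dy":0,"dz":0,"twist":0},{"claw":0.4,"dx":0,"dy":0,"dz":0,"twist":0},{"claw":0.4,"dx":0,"dy":0,"dz":0,"twist":0},{"claw":0.4,"dx":0,"dy":0,"dz":40,"twist":0},{"claw":0.4,"dx":0,"dy":0,"dz":80,"twist":0},{"claw":0.4,"dx":10,"dy":-40,"dz":90,"twist":0.14},{"claw":0.4,"dx":20,"dy":-80,"dz":90,"twist":0.28}]' >/dev/null
python3 -m pendant '[{"claw":0.4,"dx":10,"dy":-45,"dz":0,"twist":0.14},{"claw":0.4,"dx":20,"dy":-90,"dz":0,"twist":0.28},{"claw":0.4,"dx":30,"dy":-135,"dz":0,"twist":0.42},{"claw":0.4,"dx":40,"dy":-180,"dz":0,"twist":0.56},{"claw":0.4,"dx":50,"dy":-225,"dz":0,"twist":0.7},{"claw":0.4,"dx":60,"dy":-270,"dz":0,"twist":0.84},{"claw":0.4,"dx":70,"dy":-310,"dz":0,"twist":0.98},{"claw":0.4,"dx":80,"dy":-345,"dz":0,"twist":1.12}]' >/dev/null
python3 -m pendant '[{"claw":0.4,"dx":9,"dy":-14,"dz":0,"twist":0.14},{"claw":0.4,"dx":9,"dy":-14,"dz":0,"twist":0.28},{"claw":0.4,"dx":9,"dy":-14,"dz":0,"twist":0.4},{"claw":0.4,"dx":9,"dy":-14,"dz":0,"twist":0.4},{"claw":0.4,"dx":9,"dy":-14,"dz":0,"twist":0.4}]' >/dev/null
python3 meas.py 6;python3 st.py 561.8 -280 -1.5 0
```

```text
top tray c [ 0.5519 -0.1925] 34.0x10.2 ang 0.294 mean [ 0.551  -0.1921] n58 ztop 0.0567 [24. 23. 26.]
top tray c [ 0.5548 -0.2793] 21.1x12.3 ang -0.042 mean [ 0.5522 -0.2799] n41 ztop 0.0556 [186. 185. 182.]
top anv c [0.6274 0.0613] 36.0x14.9 ang 1.410 mean [0.6261 0.0607] n106 ztop 0.066 [182. 180. 176.]
top anv c [ 0.4773 -0.0034] 35.7x14.3 ang -1.260 mean [ 0.4764 -0.0036] n93 ztop 0.0645 [188. 187. 183.]
top anv c [0.453  0.1578] 36.5x14.3 ang 1.348 mean [0.4523 0.157 ] n96 ztop 0.066 [199. 197. 193.]
side tray c [ 0.5426 -0.1959] 15.9x10.7 ang 0.527 mean [ 0.5421 -0.1966] n46 ztop 0.0553 [42. 48. 55.]
side tray c [ 0.5615 -0.2804] 35.7x16.4 ang -0.029 mean [ 0.5614 -0.2826] n177 ztop 0.0553 [162. 163. 161.]
side anv c [0.4531 0.1571] 42.4x13.6 ang 1.341 mean [0.4527 0.1519] n96 ztop 0.0651 [152. 152. 147.]
side anv c [ 0.4773 -0.0035] 39.4x15.2 ang -1.209 mean [ 0.4767 -0.0081] n134 ztop 0.0645 [136. 137. 131.]
t 30.8 tcp [ 558.9 -268.1   94.1] yaw 3.053 F [-0.9 -0.8 -0. ] open 0.398 q7 0.98 tilt 0.000
to go [  2.9 -11.9 -95.6] twist 0.088
```

Three dies are locked. The last one is die B, for the anvil at (.6135,.2238).

```bash
python3 -m pendant '[{"claw":0.4,"dx":2.9,"dy":-11.9,"dz":-30,"twist":0.085},{"claw":0.4,"dx":2.9,"dy":-11.9,"dz":-30,"twist":0.085},{"claw":0.4,"dx":2.9,"dy":-11.9,"dz":-70,"twist":0.085},{"claw":0.4,"dx":2.9,"dy":-11.9,"dz":-95,"twist":0.085},{"claw":0.4,"dx":2.9,"dy":-11.9,"dz":-95,"twist":0.085},{"claw":0,"dx":2.9,"dy":-11.9,"dz":-95,"twist":0.085},{"claw":0,"dx":2.9,"dy":-11.9,"dz":-95,"twist":0.085},{"claw":0,"dx":2.9,"dy":-11.9,"dz":-95,"twist":0.085}]' 40
python3 -m pendant '[{"claw":0,"dx":0,"dy":0,"dz":0,"twist":0},{"claw":0,"dx":0,"dy":0,"dz":0,"twist":0}]'
python3 st.py 613.5 223.8 3 -.021
```

```text
clock: 31.6
tool_pos: [0.5632, -0.2801, 0.0011]
eef_rot: [0.001, 1.0, -0.0, 0.002]
contact_force: [-1.1, 0.6, 6.8]
opening: 0.158
finger_force: 40.5
clock: 31.8
tool_pos: [0.5632, -0.2801, 0.0011]
eef_rot: [0.001, 1.0, -0.0, 0.002]
contact_force: [-0.2, -0.6, 6.7]
opening: 0.158
finger_force: 40.0
t 31.8 tcp [ 563.2 -280.1    1.1] yaw 3.140 F [-0.2 -0.6  6.7] open 0.158 q7 1.02 tilt 0.003
to go [ 50.3 503.9   1.9] twist -0.019
```

```bash
python3 -m pendant '[{"claw":0,"dx":0,"dy":0,"dz":45,"twist":0},{"claw":0,"dx":0,"dy":0,"dz":95,"twist":0},{"claw":0,"dx":5,"dy":48,"dz":95,"twist":-0.02},{"claw":0,"dx":10,"dy":96,"dz":95,"twist":-0.02},{"claw":0,"dx":15,"dy":144,"dz":95,"twist":-0.02},{"claw":0,"dx":20,"dy":192,"dz":95,"twist":-0.02},{"claw":0,"dx":25,"dy":240,"dz":95,"twist":-0.02},{"claw":0,"dx":30,"dy":288,"dz":95,"twist":-0.02}]' >/dev/null
python3 -m pendant '[{"claw":0,"dx":5,"dy":45,"dz":0,"twist":0},{"claw":0,"dx":10,"dy":90,"dz":0,"twist":0},{"claw":0,"dx":15,"dy":135,"dz":0,"twist":0},{"claw":0,"dx":20,"dy":180,"dz":0,"twist":0},{"claw":0,"dx":20.3,"dy":210,"dz":0,"twist":0},{"claw":0,"dx":20.3,"dy":216,"dz":-40,"twist":0},{"claw":0,"dx":20.3,"dy":216,"dz":-50,"twist":0},{"claw":0,"dx":20.3,"dy":216,"dz":-50,"twist":0}]' >/dev/null
python3 -m pendant '[{"claw":0,"dx":0,"dy":0,"dz":0,"twist":0},{"claw":0,"dx":0,"dy":0,"dz":0,"twist":0},{"claw":0,"dx":0,"dy":0,"dz":0,"twist":0}]' >/dev/null
python3 held.py pics/x2.png |head -4; python3 st.py 613.5 223.8 6 -.021
```

```text
0.0 4 x-tx [-0.0194  0.0145] y-ty [-0.0093 -0.0024]
0.004 18 x-tx [-0.0205  0.0179] y-ty [-0.0148  0.0048]
0.008 18 x-tx [-0.0204  0.0186] y-ty [-0.0156  0.0032]
0.012 11 x-tx [-0.0128  0.0054] y-ty [-0.0165 -0.005 ]
t 33.8 tcp [612.9 223.6  45.3] yaw 3.119 F [ 0.1  0.3 -1.2] open 0.155 q7 0.29 tilt 0.002
to go [  0.6   0.2 -39.3] twist 0.002
```

```bash
python3 -m pendant '[{"claw":0,"dx":1.5,"dy":0.2,"dz":-15,"twist":0},{"claw":0,"dx":1.5,"dy":0.2,"dz":-20,"twist":0},{"claw":0,"dx":1.5,"dy":0.2,"dz":-24,"twist":0},{"claw":0,"dx":1.5,"dy":0.2,"dz":-28,"twist":0},{"claw":0,"dx":1.5,"dy":0.2,"dz":-33,"twist":0},{"claw":0,"dx":1.5,"dy":0.2,"dz":-37,"twist":0},{"claw":0,"dx":1.5,"dy":0.2,"dz":-39.5,"twist":0},{"claw":0,"dx":1.5,"dy":0.2,"dz":-39.5,"twist":0}]' 
python3 st.py 614.6 223.8 6 -.021
```

```text
clock: 34.55
tool_pos: [0.6136, 0.2242, 0.0052]
eef_rot: [0.011, 1.0, -0.0, 0.0]
contact_force: [-1.8, -2.0, 5.2]
opening: 0.156
finger_force: 40.0
t 34.5 tcp [613.6 224.2   5.2] yaw 3.120 F [-1.8 -2.   5.2] open 0.156 q7 0.26 tilt 0.001
to go [ 1.  -0.4  0.8] twist 0.001
```

```bash
python3 -m pendant '[{"claw":0,"dx":0,"dy":-0.1,"dz":0.2,"twist":-0.14},{"claw":0,"dx":0,"dy":-0.2,"dz":0.2,"twist":-0.28},{"claw":0,"dx":0,"dy":-0.3,"dz":0.2,"twist":-0.42},{"claw":0,"dx":0,"dy":-0.4,"dz":0.2,"twist":-0.56},{"claw":0,"dx":-0.2,"dy":-0.6,"dz":0.2,"twist":-0.7},{"claw":0,"dx":-0.3,"dy":-0.8,"dz":0.2,"twist":-0.84},{"claw":0,"dx":-0.3,"dy":-0.8,"dz":0.2,"twist":-0.84}]'  
python3 st.py 613.5 223.8 6 -1.592
```

```text
clock: 35.25
tool_pos: [0.6146, 0.2246, 0.006]
eef_rot: [0.418, 0.909, 0.001, 0.001]
contact_force: [0.8, -0.3, 5.6]
opening: 0.153
finger_force: 40.0
t 35.2 tcp [614.6 224.6   6. ] yaw 2.280 F [ 0.8 -0.3  5.6] open 0.153 q7 -0.52 tilt 0.003
to go [-1.1 -0.8 -0. ] twist -0.73
```

```bash
python3 -m pendant '[{"claw":0,"dx":0,"dy":0,"dz":0,"twist":-0.14},{"claw":0,"dx":-0.2,"dy":-0.2,"dz":0,"twist":-0.28},{"claw":0,"dx":-0.4,"dy":-0.3,"dz":0,"twist":-0.42},{"claw":0,"dx":-0.5,"dy":-0.3,"dz":0,"twist":-0.56},{"claw":0,"dx":-0.6,"dy":-0.3,"dz":0,"twist":-0.7},{"claw":0,"dx":-0.7,"dy":-0.3,"dz":0,"twist":-0.75},{"claw":0,"dx":-0.7,"dy":-0.3,"dz":0,"twist":-0.75}]' 
python3 st.py 613.5 223.8 6 -1.592
```

```text
clock: 35.95
tool_pos: [0.6136, 0.2239, 0.0055]
eef_rot: [0.72, 0.694, 0.001, 0.0]
contact_force: [0.5, 0.2, 5.0]
opening: 0.153
finger_force: 40.0
t 36.0 tcp [613.6 223.9   5.5] yaw 1.533 F [0.5 0.2 5. ] open 0.153 q7 -1.20 tilt 0.002
to go [-0.1 -0.1  0.5] twist 0.016
```

Turned through. I release, retreat and inspect everything.

```bash
python3 -m pendant '[{"claw":0.4,"dx":0,"dy":0,"dz":0,"twist":0},{"claw":0.4,"dx":0,"dy":0,"dz":0,"twist":0},{"claw":0.4,"dx":0,"dy":0,"dz":0,"twist":0},{"claw":0.4,"dx":0,"dy":0,"dz":0,"twist":0},{"claw":0.4,"dx":0,"dy":0,"dz":45,"twist":0},{"claw":0.4,"dx":0,"dy":0,"dz":95,"twist":0},{"claw":0.4,"dx":-15,"dy":-45,"dz":145,"twist":0},{"claw":0.4,"dx":-30,"dy":-90,"dz":160,"twist":0}]' >/dev/null
python3 -m pendant '[{"claw":0.4,"dx":-15,"dy":-48,"dz":0,"twist":0},{"claw":0.4,"dx":-30,"dy":-96,"dz":0,"twist":0},{"claw":0.4,"dx":-45,"dy":-144,"dz":0,"twist":0},{"claw":0.4,"dx":-60,"dy":-192,"dz":0,"twist":0},{"claw":0.4,"dx":-75,"dy":-240,"dz":0,"twist":0},{"claw":0.4,"dx":-90,"dy":-288,"dz":0,"twist":0},{"claw":0.4,"dx":-105,"dy":-336,"dz":0,"twist":0},{"claw":0.4,"dx":-120,"dy":-384,"dz":0,"twist":0}]' >/dev/null
python3 -m pendant '[{"claw":0.4,"dx":-20,"dy":-45,"dz":0,"twist":0},{"claw":0.4,"dx":-40,"dy":-90,"dz":0,"twist":0},{"claw":0.4,"dx":-40,"dy":-90,"dz":0,"twist":0},{"claw":0.4,"dx":-40,"dy":-90,"dz":0,"twist":0},{"claw":0.4,"dx":-40,"dy":-90,"dz":0,"twist":0}]'
python3 meas.py 7
python3 - <<'E'
from h import *
cv2.imwrite("pics/end.png",cv2.resize(np.load("top7.npz")["im"],(800,600)))
E
```

```text
clock: 38.05
tool_pos: [0.4291, -0.3228, 0.1578]
eef_rot: [0.721, 0.693, 0.0, 0.0]
contact_force: [-0.8, 0.7, 0.4]
opening: 0.401
finger_force: 0.0
top tray c [ 0.5518 -0.1917] 33.3x10.3 ang 0.319 mean [ 0.5507 -0.1917] n61 ztop 0.057 [18. 17. 21.]
top anv c [0.6278 0.061 ] 35.8x14.9 ang 1.444 mean [0.6265 0.0611] n102 ztop 0.0656 [185. 183. 179.]
top anv c [0.6132 0.223 ] 35.2x14.9 ang 1.542 mean [0.6116 0.222 ] n108 ztop 0.0656 [179. 177. 173.]
top anv c [ 0.4773 -0.0034] 35.7x13.9 ang -1.248 mean [ 0.4763 -0.0037] n93 ztop 0.0654 [137. 135. 132.]
top anv c [0.453  0.1578] 35.9x14.1 ang 1.342 mean [0.4522 0.1569] n97 ztop 0.0652 [194. 193. 189.]
side tray c [ 0.5507 -0.1928] 33.2x12.1 ang 0.402 mean [ 0.5496 -0.1945] n102 ztop 0.0557 [34. 40. 45.]
side anv c [0.6131 0.2227] 43.1x14.4 ang 1.534 mean [0.6119 0.2172] n82 ztop 0.0645 [147. 149. 143.]
side anv c [0.6269 0.0596] 36.0x12.7 ang 1.373 mean [0.6258 0.0547] n88 ztop 0.0639 [153. 154. 148.]
```

View pics/end.png

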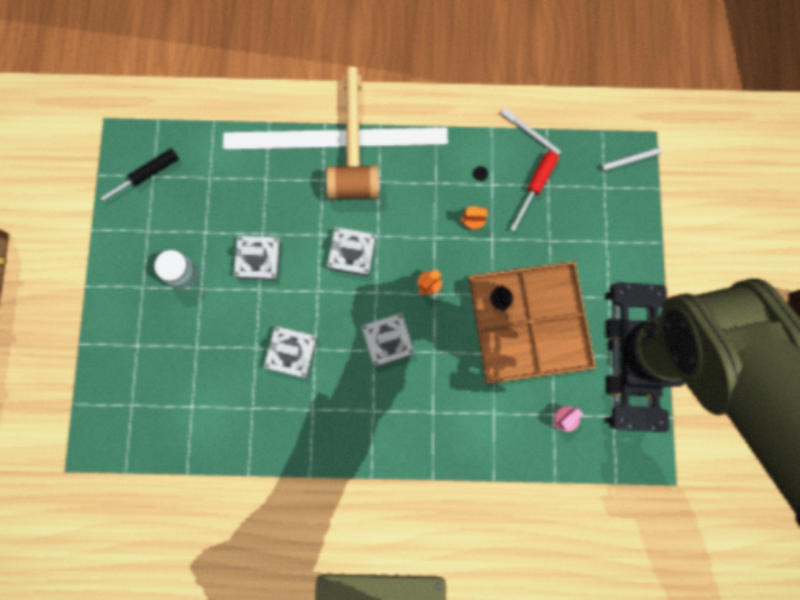

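The final top view shows a die in each anvil at (257,257), (352,251), (290,352) and (388,338). Their tops are at locked height and their blocks lie along each anvil's y. The plug stands in the tray at (502,297). The mallet, screwdriver and jar are where they started. I hand in.

```bash
python3 -c "
from plant import r; print(r.finish_job())"
```

```text
the job is handed in; nothing more can be done
None
```

The job is handed in at about 38 s of the 210 s limit: four dies were in the tray and each is now turned to the stop in its own anvil at locked height, the plug stands upright in a tray compartment, and the bystanders look undisturbed; the plug was found already pushed up with its lugs in the entry slots, so I lifted it out without press-and-turn, and no verdict came back on hand-in.

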